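# Put the bench kit away in its fitted trays

## Robot

A 6-joint arm with a two-finger parallel gripper is mounted at the origin on a cart in front of the work surface, level with it; the furniture and walls round the work are solid. World frame = base frame: x ahead of the robot, y to its left, z up, the work surface at z = 0. Lengths are in m, angles in rad, forces in N, time in s.
With the tool pointing down it reaches from about 0.4 to 0.825 m from the base axis. Payload 7 kg.
Tool frame: the origin (TCP) lies at the very end of the fingers, on their centre line; the grasp point (between the pads) lies 19 mm behind it; z points along the fingers, y is the direction in which the jaws open and shut (so a half turn about z gives the same grasp; the last joint's range is limited). The gripper opens to 88 mm and grips with 3 to 60 N. Pads are 19 mm wide; open, the fingers measure 130 mm over their backs; the gripper's body (78 mm by 193 mm) begins 47 mm behind the grasp point.
Start: joints at [-0.984, 0.359, 0.012, 0, -1.224, -0.288], TCP at [0.199, -0.645, 0.227] pointing down, gripper open.
Joint ranges: [-3.07, 3.07], [-1.43, 2.12], [-1.02, 1.25], [-3.03, 1.67], [-3.05, -0], [-3.03, 3.03]. Speed limits (rad/s): [2.39, 2.39, 3.01, 3.14, 3.14, 3.14].

## Interface

Orientations are given as a 3x3 rotation matrix whose columns are the frame's x, y, z axes.
In Python, from cell import * gives the robot as it stands.
- The arm moves only by the shell command python3 -m creep 'ROWS' [OPENING]. ROWS is JSON, a list of rows, each a list of 6 numbers: the shift along the tool's x, y, z scaled (see below), then the turn, a rotation vector about the tool's x, y, z scaled (see below). A call has exactly 8 rows; each row is the pose to reach, as a shift and turn from the pose commanded when the call began, along the tool's axes at that moment; what a row does not reach only later rows make up. The controller multiplies each number of a shift by 200 mm and each number of a turn by 1.5 rad. A row lasts 1/12 s, in which the tool goes at most 41.7 mm and 7.16 degrees, less where a joint would pass 70% of its speed; a pose out of reach is approached as far as the arm can. A call with a number of a shift or a turn outside -1 to 1 is refused whole. A call with a gripper value outside its range is refused whole. OPENING is the gripper's target within -1 to 1 (fully open at 1, half-way at 0, shut at -1), set as the call begins (- or left out, the last holds). The fingers move at their own pace and stop on an object; the grip force is fixed at half the most. Time passes only in rows, so rows that repeat a pose let the fingers close, or fill a call up. It gives the time, the measured TCP pose, the force and the opening at its end, in the units of the state.
- get_state(): the state, without advancing time (a new reading comes with each control period).
- capture(name): name is "scene" or "top" or "wrist"; returns a dict with "img" (480x640x3 uint8, red, green, blue), "fx", "fy", "cx", "cy" (pixels), "k1" (the pictures are not rectified: a ray, as slopes to the right and down, at radius r is drawn at 1 + k1 r^2 times it, then the intrinsics apply), "cam_to_world" (4x4, takes a point from camera to world coordinates). Camera axes: x right, y up, looking along -z (the intrinsics and any distortion apply to the point x, -y, -z); pixel columns grow to the right and rows downward; lengths in m; the calibration is good to about 2 mm. A picture is of the moment at which its call begins. There is no depth.
- sign_off(): hands the job in, once; it reports no verdict.
Trained networks look in a picture, given as the dict that the camera call returned (one of the last four; its "shot" number tells which), for a name from the list of things; names that differ only in an ending like _2 or _b are one class to them, and where a whole thing is asked for, a point or a joint stands for the part that bears it (a point fixed in the world has none). Each returns a list of dicts, best first, with "p" (0 to 1); they miss things now and then, are a little off and sometimes report something else, mostly with a low value. They report only what shows in the picture. A call takes as long as a camera call. They do not tell look-alikes from the thing itself.
- masks_of(picture, label): "mask" (480x640 bool, what is visible of it) and "pixel" ([row, column] in pixels, amid what is visible of it).
- spot_point(picture, label): "pixel" ([row, column] in pixels: a listed point, or the origin of a listed thing).
The state is a dict: "clock": time; "qpos": joint angles; "dq": joint speeds; "joint_efforts": joint torques, N m; "ee_pos": TCP position; "orientation": TCP orientation; "contact_force": force on the tool from outside, world axes, zero at the start; "moment": the same for the moment, N m; "gripper_width": opening from 0.0 (shut) to 1.0 (fully open).
Only numpy, scipy, OpenCV 4.12 (cv2) and the standard library are available. Lean on these libraries where they do the work, as an engineer would, in place of code of your own. Each camera call takes 0.05 s, during which the arm holds its last target.

## Task

Put the tin, the glue pot, the spool of thread and the block of wax away in the four low plywood trays on the grey board, each in the tray whose well is cut to its own shape and size, so that it stands right way up, flat on the floor of the well and inside the rim. Leave the small cork block where it lies, and mind the low shelf behind the board and the tool panel on its left.

Things in the scene. Friction and masses are not known exactly. Their poses are not given: they have to be found in the camera images.
- tin_mid (a point): large round teal tin with its lid on, diameter 61 mm at the lid (the top 8 mm) and 58 mm below it, 58 mm high, about 0.12 kg. The point is on its axis, half-way up, 29 mm above its underside; z up. The lid is fixed. It stands loose on the grey repair board, whose top is 20 mm above the bench.
- pot_mid (a point): small round glue pot with a wide white lid: diameter 42 mm over its upper half, 37 mm over its lower half, 49 mm high, about 0.05 kg. The point is on its axis, half-way up, 24.5 mm above its underside; z up. Closed. It stands loose on the grey repair board, whose top is 20 mm above the bench.
- spool_mid (a point): slim upright spool of pale thread, diameter 29 mm, 41 mm high, about 0.03 kg. The point is on its axis, half-way up, 20.5 mm above its underside; z up. It stands loose on the grey repair board, whose top is 20 mm above the bench.
- wax_mid (a point): block of thread wax: an amber brick with rounded corners, 32 (x) x 50 (y) x 18 mm (z), about 0.04 kg. The point is its centre, 9 mm above its underside; y runs along its length, z up. It stands loose on the grey repair board, whose top is 20 mm above the bench.
- tray_tin_well (a point): low plywood tray, fixed to the board, with one shallow large round well, diameter 77 mm with a black rubber floor, for the tin; a ring of outer diameter 89 mm, the largest of three. The point is the centre of the well's floor, 2 mm above the board's top; the rim round the well is 6 mm wide and rises 5 mm above the well's floor. z up.
- tray_pot_well (a point): low plywood tray, fixed to the board, with one shallow middling round well, diameter 58 mm with a black rubber floor, for the glue pot; a ring of outer diameter 70 mm, the middle one of three. The point is the centre of the well's floor, 2 mm above the board's top; the rim round the well is 6 mm wide and rises 5 mm above the well's floor. z up.
- tray_spool_well (a point): low plywood tray, fixed to the board, with one shallow small round well, diameter 45 mm with a black rubber floor, for the spool; a ring of outer diameter 57 mm, the smallest of three. The point is the centre of the well's floor, 2 mm above the board's top; the rim round the well is 6 mm wide and rises 5 mm above the well's floor. z up.
- tray_wax_well (a point): low plywood tray, fixed to the board, with one shallow rectangular well, 48 (x) x 66 mm (y) with a black rubber floor, for the wax block; 60 x 78 mm over all, the only rectangular one. The point is the centre of the well's floor, 2 mm above the board's top; the rim round the well is 6 mm wide and rises 5 mm above the well's floor. y runs along the well, z up; the wax block may lie either way round.
- cork_mid (a point): bystander: pale brown cork rubbing block with rounded ends, 24 x 36 x 19 mm, a little smaller than the wax block, lying loose among the rest; it has no tray and stays where it is. The point is its centre.
- board: grey repair board, fixed, 315 (x) x 395 (y) x 20 mm; the point is the centre of its underside. Along its left edge stands a panel 0.16 m high (near face at y = 0.013) with tool handles standing higher behind it, up to about 0.28 m; at the back a shelf whose front edge is at x = 0.69, 0.19 to 0.21 m up; at the right front a bench vice.
Not all that is in view belongs to the job. What is shaped like the part that bears wax_mid but blue or pink is not meant. What is shaped like the part that bears spool_mid but blue or green is not meant.

How it is judged:
At the end, for the whole second after the job is handed in: Tin, pot, spool and wax are each in the well of their own tray, at rest: centre within 13 mm of the well's centre horizontally and 3 mm of its seated height, upright within 0.1 rad, the wax block within 0.4 rad of the well's length either way round (horizontal distance between wax_mid and tray_wax_well below 0.013 m and z of wax_mid in the frame of tray_wax_well between 0.006 and 0.012 m and angle between each of wax_mid, tin_mid, pot_mid, spool_mid's own z axis and vertical below 0.1 rad and linear speed of each of wax, tin, pot, spool below 0.02 m/s and angle between the y axis of wax_mid and the y axis of tray_wax_well, either way round below 0.4 rad and horizontal distance between tin_mid and tray_tin_well below 0.013 m and z of tin_mid in the frame of tray_tin_well between 0.026 and 0.032 m and horizontal distance between pot_mid and tray_pot_well below 0.013 m and z of pot_mid in the frame of tray_pot_well between 0.0215 and 0.0275 m and horizontal distance between spool_mid and tray_spool_well below 0.013 m and z of spool_mid in the frame of tray_spool_well between 0.0175 and 0.0235 m); the robot touches nothing.
It fails at once if the cork block is shifted by more than 25 mm (distance of cork_mid from where it was at the start of the episode above 0.025 m).
It also fails if it takes over 93 s, if anything falls off the work surface, if the arm or the gripper's body presses on something with over 40 N, if the wrist force passes 120 N, or if a joint passes its speed limit or range.

## Working session

There is one attempt and no reset: what is moved stays moved. The work goes in short steps, Python scripts to look and compute and a shell command to move; the robot and the scene stay as the last step left them, time stands still between calls to the robot, and variables do not carry over. Pictures are saved under pics/ and viewed, and the job is handed in when it is done.

```bash
ls; mkdir -p pics; python3 - <<'E'
from cell import *
import cv2
s=get_state();print({k:s[k] for k in('clock','ee_pos','orientation','gripper_width')})
for n in("scene","top"):
    c=capture(n);print(n,c['fx'],c['cx'],c['cy'],c['k1'],c['cam_to_world'])
    cv2.imwrite(f'pics/{n}0.png',c['img'][:,:,::-1])
print(get_state()['clock'])
E
```

```text
pics
{'clock': 0.0, 'ee_pos': array([ 0.19852623, -0.64462954,  0.22561596]), 'orientation': array([[-9.55735693e-01, -2.94225882e-01, -6.44840561e-04],
       [-2.94226547e-01,  9.55734429e-01,  1.56187605e-03],
       [ 1.56751968e-04,  1.68246990e-03, -9.99998572e-01]]), 'gripper_width': 0.99567372669956}
scene 451.9019832164419 319.1759267799632 230.89598652943485 0.009003402151428213 [[ 4.42148804e-01  5.94284541e-01 -6.71811223e-01  8.63294376e-04]
 [-8.96771401e-01  2.78302430e-01 -3.44018621e-01 -4.07596883e-01]
 [-1.74782519e-02  7.54568514e-01  6.55988467e-01  6.30406638e-01]
 [ 0.00000000e+00  0.00000000e+00  0.00000000e+00  1.00000000e+00]]
top 485.25410852757943 326.0021019729418 239.93883788845088 -0.017948521622255326 [[-0.01169996  0.98326549 -0.18180235  0.39885706]
 [-0.99972847 -0.01516673 -0.01769031 -0.11153175]
 [-0.02015161  0.18154601  0.98317596  0.87938226]
 [ 0.          0.          0.          1.        ]]
0.1
```

View pics/scene0.png

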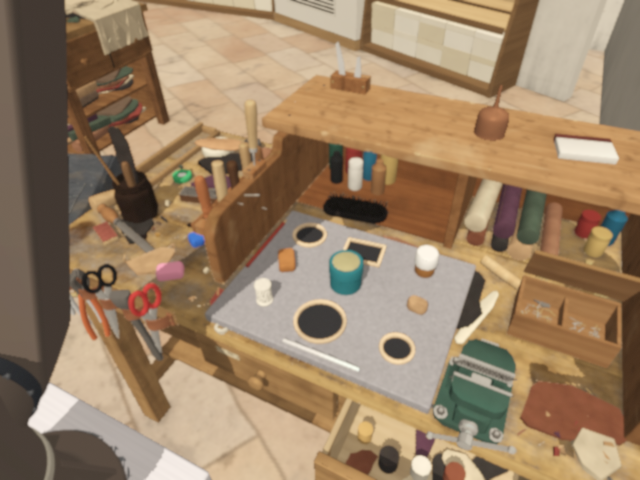

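View pics/top0.png

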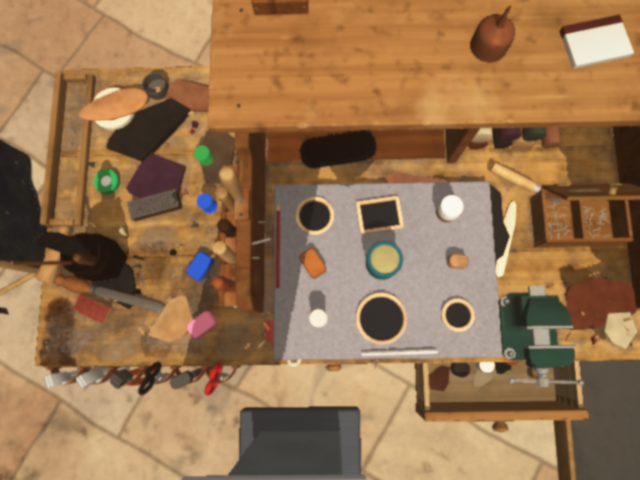

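The top view shows tin (384,259), pot (451,207), spool (318,318), wax (313,263) and cork (457,261). The trays are tin (381,317), pot (314,215), wax (380,214) and spool (458,315). I'll measure these next.

```bash
cat > h.py <<'E'
import numpy as np, cv2
def ray(c,px):
    v,u=px
    xd=(u-c['cx'])/c['fx']; yd=(v-c['cy'])/c['fy']
    x,y=xd,yd
    for _ in range(10):
        f=1+c['k1']*(x*x+y*y); x,y=xd/f,yd/f
    d=np.array([x,-y,-1.]); M=c['cam_to_world']
    return M[:3,3],M[:3,:3]@d
def at(c,px,z):
    o,d=ray(c,px); return o+d*(z-o[2])/d[2]
def proj(c,P):
    M=c['cam_to_world'];q=M[:3,:3].T@(np.asarray(P)-M[:3,3])
    x,y=q[0]/-q[2],-q[1]/-q[2];f=1+c['k1']*(x*x+y*y)
    return np.array([c['cy']+c['fy']*y*f,c['cx']+c['fx']*x*f])
Z=dict(tin_mid=.049,pot_mid=.0445,spool_mid=.0405,wax_mid=.029,cork_mid=.0295,tray_tin_well=.022,tray_pot_well=.022,tray_spool_well=.022,tray_wax_well=.022)
def tri(a,pa,b,pb):
    o1,d1=ray(a,pa);o2,d2=ray(b,pb)
    A=np.stack([d1,-d2],1);t=np.linalg.lstsq(A,o2-o1,rcond=None)[0]
    p,q=o1+d1*t[0],o2+d2*t[1];return (p+q)/2,np.linalg.norm(p-q)
E
python3 - <<'E'
from cell import *
from h import *
np.set_printoptions(precision=4,suppress=True)
cs={n:capture(n) for n in("top","scene")}
for n,z in Z.items():
    for k,c in cs.items():
        for r in spot_point(c,n)[:3]:
            print(n,k,round(r['p'],2),np.round(r['pixel'],1),at(c,r['pixel'],z))
print(get_state()['clock'])
E
```

```text
tin_mid top 0.9 [263.7 383.5] [ 0.5093 -0.1951  0.049 ]
tin_mid scene 0.71 [275.  345.1] [ 0.5095 -0.1964  0.049 ]
pot_mid top 0.75 [208.4 446. ] [ 0.6066 -0.3089  0.0445]
pot_mid scene 0.63 [261.5 423.4] [ 0.6052 -0.31    0.0445]
spool_mid top 0.86 [204.2 211.3] [0.6223 0.1085 0.0405]
spool_mid top 0.77 [321.4 318.3] [ 0.4128 -0.0816  0.0405]
spool_mid top 0.56 [155.  207.4] [0.7153 0.1187 0.0405]
spool_mid scene 0.89 [294.8 262.6] [ 0.4139 -0.0842  0.0405]
wax_mid top 0.84 [324.1 203. ] [0.4106 0.1194 0.029 ]
wax_mid top 0.72 [265.1 309.1] [ 0.5114 -0.0658  0.029 ]
wax_mid top 0.67 [265.9 196.8] [0.5127 0.1339 0.029 ]
wax_mid scene 0.8 [268.7 172.7] [0.4047 0.1076 0.029 ]
wax_mid scene 0.7 [259.  285.2] [ 0.5166 -0.0698  0.029 ]
wax_mid scene 0.7 [241.1 200.9] [0.4892 0.1073 0.029 ]
cork_mid top 0.72 [264.5 459.9] [ 0.5085 -0.3311  0.0295]
cork_mid scene 0.43 [294.8 261.5] [ 0.4208 -0.0764  0.0295]
tray_tin_well top 0.98 [319.7 380.3] [ 0.4147 -0.189   0.022 ]
tray_tin_well scene 0.66 [252.6 361.8] [ 0.6015 -0.1918  0.022 ]
tray_tin_well scene 0.62 [320.6 319.3] [ 0.4192 -0.1897  0.022 ]
tray_tin_well scene 0.57 [258.3 283.8] [ 0.5231 -0.0624  0.022 ]
tray_pot_well top 0.84 [212.9 315.6] [ 0.6076 -0.0778  0.022 ]
tray_pot_well scene 0.87 [234.3 308.9] [ 0.6056 -0.0742  0.022 ]
tray_spool_well top 0.85 [313.3 455.9] [ 0.424  -0.3209  0.022 ]
tray_spool_well scene 0.82 [349.  396.9] [ 0.4221 -0.3243  0.022 ]
tray_spool_well scene 0.19 [253.  361.2] [ 0.5999 -0.1912  0.022 ]
tray_wax_well top 0.79 [216.2 376.2] [ 0.5997 -0.1875  0.022 ]
tray_wax_well scene 0.78 [253.1 364.5] [ 0.6024 -0.1971  0.022 ]
1.1
```

```bash
cat > fit.py <<'E'
from h import *
from scipy.optimize import minimize
def circ(x,y,r,z,n=48):
    a=np.linspace(0,2*np.pi,n,endpoint=False);return np.stack([x+r*np.cos(a),y+r*np.sin(a),0*a+z],1)
def rect(x,y,w,l,t,z):
    p=np.array([[-w,-l],[w,-l],[w,l],[-w,l]])/2;R=np.array([[np.cos(t),-np.sin(t)],[np.sin(t),np.cos(t)]])
    p=p@R.T+[x,y];return np.c_[p,np.full(4,z)]
S=8
def hullmask(c,pts,box):
    r0,c0,h,w=box
    q=np.array([proj(c,p) for p in pts]);q=np.stack([(q[:,1]-c0+.5)*S,(q[:,0]-r0+.5)*S],1)
    H=cv2.convexHull(q.astype(np.float32));m=np.zeros((h*S,w*S),np.uint8)
    cv2.fillConvexPoly(m,np.round(H*16).astype(np.int32),1,shift=4)
    return m
def soft(m):return cv2.resize(m.astype(np.float32),None,fx=1/S,fy=1/S,interpolation=cv2.INTER_AREA)
def fit(views,model,p0,steps):
    # views: list of (cam,mask); model(p)-> list of hull point sets (intersection)
    bx=[]
    for c,m in views:
        ys,xs=np.nonzero(m);r0=max(ys.min()-12,0);c0=max(xs.min()-12,0);bx.append((r0,c0,min(ys.max()+13,480)-r0,min(xs.max()+13,640)-c0))
    def cost(p):
        e=0
        for (c,m),b in zip(views,bx):
            g=None
            for pts in model(p):
                k=hullmask(c,pts,b);g=k if g is None else g&k
            g=soft(g);mm=m[b[0]:b[0]+b[2],b[1]:b[1]+b[3]].astype(np.float32)
            e+=1-np.minimum(g,mm).sum()/np.maximum(g,mm).sum()
        return e
    p0=np.array(p0,float);sim=np.vstack([p0]+[p0+np.eye(len(p0))[i]*s for i,s in enumerate(steps)])
    r=minimize(cost,p0,method='Nelder-Mead',options=dict(initial_simplex=sim,xatol=1e-4,fatol=1e-4,maxiter=300))
    return r.x,r.fun
M=dict(
 tin_mid=lambda p:[np.vstack([circ(*p,.029,.02),circ(*p,.029,.07),circ(*p,.0305,.07),circ(*p,.0305,.078)])],
 pot_mid=lambda p:[np.vstack([circ(*p,.0185,.02),circ(*p,.021,.0445),circ(*p,.021,.069)])],
 spool_mid=lambda p:[np.vstack([circ(*p,.0145,.02),circ(*p,.0145,.061)])],
 wax_mid=lambda p:[np.vstack([rect(p[0],p[1],.031,.049,p[2],.02),rect(p[0],p[1],.031,.049,p[2],.038)])],
 cork_mid=lambda p:[np.vstack([rect(p[0],p[1],.023,.035,p[2],.02),rect(p[0],p[1],.023,.035,p[2],.039)])],
 tray_tin_well=lambda p:[circ(*p,.0385,.027),circ(*p,.0385,.022)],
 tray_pot_well=lambda p:[circ(*p,.029,.027),circ(*p,.029,.022)],
 tray_spool_well=lambda p:[circ(*p,.0225,.027),circ(*p,.0225,.022)],
 tray_wax_well=lambda p:[rect(p[0],p[1],.048,.066,p[2],.027),rect(p[0],p[1],.048,.066,p[2],.022)])
G=dict(tin_mid=[.509,-.196],pot_mid=[.606,-.31],spool_mid=[.413,-.083],wax_mid=[.513,-.067,.4],cork_mid=[.508,-.331,1.5],
 tray_tin_well=[.417,-.19],tray_pot_well=[.607,-.077],tray_spool_well=[.423,-.322],tray_wax_well=[.601,-.19,0])
E
python3 - <<'E'
from cell import *
from fit import *
np.set_printoptions(precision=4,suppress=True)
cs={n:capture(n) for n in("top","scene")}
ov={n:c['img'].copy() for n,c in cs.items()}
for n in M:
    V={}
    for k,c in cs.items():
        if 'well' in n:
            h=cv2.cvtColor(c['img'],cv2.COLOR_RGB2HSV)
            dark=(c['img'].max(2)<75).astype(np.uint8)
            nl,lab,st,ce=cv2.connectedComponentsWithStats(dark)
            e=proj(c,[*G[n][:2],.022]).astype(int);l=lab[e[0],e[1]]
            if l==0: print(n,k,'not dark',c['img'][e[0],e[1]]);continue
            V[k]=(c,lab==l)
        else:
            e=proj(c,[*G[n][:2],Z[n]])
            for r in masks_of(c,n):
                if np.hypot(*(np.array(r['pixel'])-e))<15: V[k]=(c,r['mask']);break
            else: print(n,k,'no mask')
    for k,(c,m) in V.items():
        cs_,_=cv2.findContours(m.astype(np.uint8),cv2.RETR_EXTERNAL,cv2.CHAIN_APPROX_NONE)
        cv2.drawContours(ov[k],cs_,-1,(255,0,255),1)
    st=[.008,.008,.3][:len(G[n])]
    for k in V: print(n,k,V[k][1].sum(),*fit([V[k]],M[n],G[n],st))
    if len(V)==2: print(n,'BOTH',*fit(list(V.values()),M[n],G[n],st))
print(get_state()['clock'])
cv2.imwrite('pics/ovt.png',cv2.resize(ov['top'][170:370,260:520],None,fx=3,fy=3)[:,:,::-1])
cv2.imwrite('pics/ovs.png',cv2.resize(ov['scene'][200:400,200:500],None,fx=2.6,fy=2.6)[:,:,::-1])
E
```

```text
tin_mid top 1148 [ 0.5153 -0.1931] 0.029231369495391846
tin_mid scene 1335 [ 0.5171 -0.194 ] 0.06603848934173584
tin_mid BOTH [ 0.5155 -0.1935] 0.10933846235275269
pot_mid top 533 [ 0.605 -0.311] 0.13399863243103027
pot_mid scene 677 [ 0.6079 -0.3135] 0.06569027900695801
pot_mid BOTH [ 0.607  -0.3134] 0.21118265390396118
spool_mid top 232 [ 0.419  -0.0821] 0.09519988298416138
spool_mid scene 398 [ 0.4214 -0.0818] 0.10066425800323486
spool_mid BOTH [ 0.4194 -0.0821] 0.23514795303344727
wax_mid top 520 [ 0.5165 -0.0721  2.0923] 0.09155780076980591
wax_mid scene 378 [ 0.5218 -0.0784  0.6008] 0.4380571246147156
wax_mid BOTH [ 0.5167 -0.0724  2.1426] 0.22453099489212036
cork_mid top 254 [ 0.5157 -0.3253  3.1283] 0.2205600142478943
cork_mid scene 334 [ 0.5167 -0.3279  0.1076] 0.15546995401382446
cork_mid BOTH [ 0.5158 -0.3275  0.0535] 0.385699987411499
tray_tin_well top 1319 [ 0.4194 -0.1898] 0.14951688051223755
tray_tin_well scene 1017 [ 0.4213 -0.1885] 0.1925792694091797
tray_tin_well BOTH [ 0.4198 -0.1894] 0.346987247467041
tray_pot_well top 639 [ 0.6045 -0.0742] 0.16609567403793335
tray_pot_well scene 250 [ 0.608  -0.0726] 0.32420551776885986
tray_pot_well BOTH [ 0.6043 -0.0743] 0.4972841739654541
tray_spool_well top 391 [ 0.4242 -0.323 ] 0.2451583743095398
tray_spool_well scene 334 [ 0.4261 -0.3217] 0.32437556982040405
tray_spool_well BOTH [ 0.4244 -0.3226] 0.5735311508178711
tray_wax_well top 765 [ 0.6029 -0.1939  0.1479] 0.1710405945777893
tray_wax_well scene 267 [ 0.611  -0.1944 -0.2245] 0.47167348861694336
tray_wax_well BOTH [ 0.6022 -0.1924  0.0872] 0.6563854217529297
1.7
```

View pics/ovt.png

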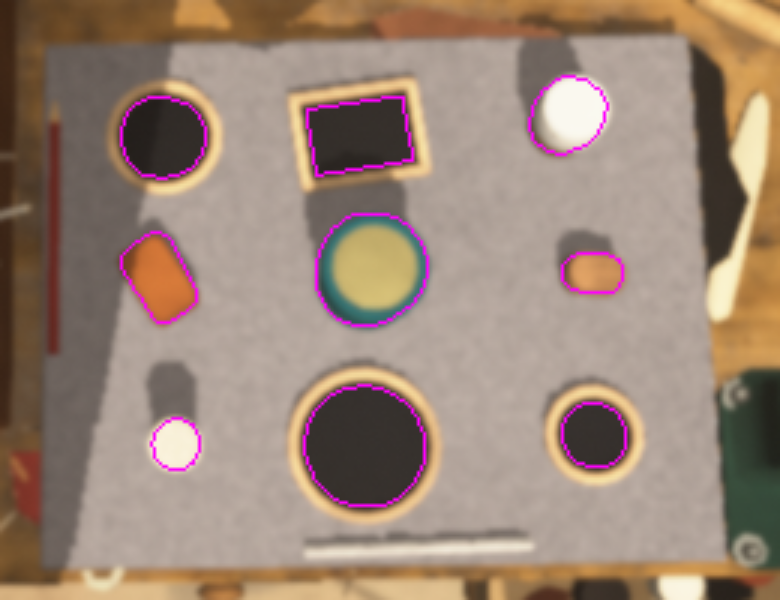

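View pics/ovs.png

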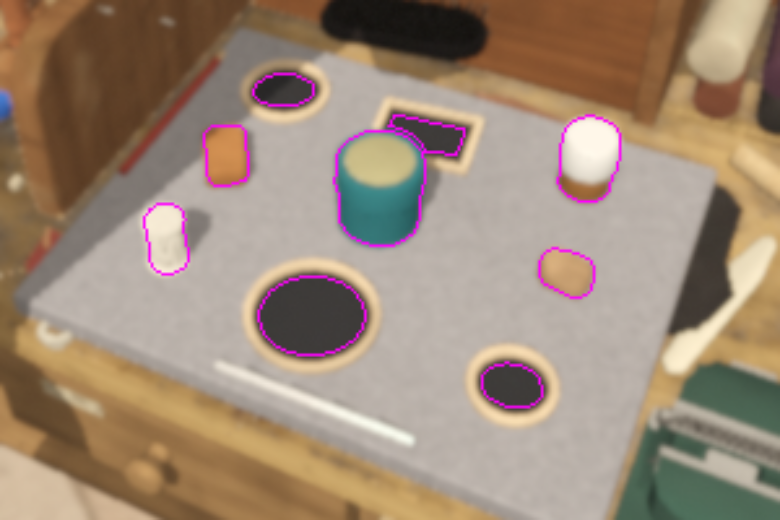

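Masks sit well on the objects, and the two views agree to about 3 mm. Next I'll write a planner helper and move above the tin.

```bash
cat > plan.py <<'E'
import sys,numpy as np
from cell import get_state
from scipy.spatial.transform import Rotation as Ro
np.set_printoptions(precision=4,suppress=True)
# python3 plan.py gx gy gz(grasp pt) yawdeg tiltdeg leandeg
def plan(g,yaw,tilt=0,lean=None):
    s=get_state();R=np.array(s['orientation']);p=np.array(s['ee_pos'])
    y=np.array([np.cos(np.radians(yaw)),np.sin(np.radians(yaw)),0]);a=np.radians(tilt)
    u=np.array([y[1],-y[0],0])
    if lean is not None:
        l=np.array([np.cos(np.radians(lean)),np.sin(np.radians(lean)),0]);u=u*np.sign(u@l)
    z=-(np.cos(a)*np.array([0,0,1])+np.sin(a)*u);x=np.cross(y,z);T=np.stack([x,y,z],1)
    t=np.array(g)+.019*z
    sh=R.T@(t-p)/.2;rv=Ro.from_matrix(R.T@T).as_rotvec()/1.5
    print('clock',round(s['clock'],2),'tcp',p,'grasp',p-.019*R[:,2],'F',s['contact_force'],'w',round(s['gripper_width']*88,1))
    print('q',np.array(s['qpos']),'target tcp',t)
    print('SHIFT',sh,'TURN',rv,'calls',np.abs(sh).max(),np.abs(rv).max())
if __name__=='__main__': 
    a=list(map(float,sys.argv[1:]));plan(a[:3],a[3],*(a[4:]))
E
python3 plan.py .516 -.1935 .14 110
```

```text
clock 1.7 tcp [ 0.1987 -0.6451  0.2266] grasp [ 0.1987 -0.6451  0.2456] F [-0.2804  0.3405 -0.3814] w 88.5
q [-0.9839  0.3586  0.0119  0.     -1.2241 -0.2881] target tcp [ 0.516  -0.1935  0.121 ]
SHIFT [-2.181   1.6908  0.5279] TURN [-0.      0.     -0.0335] calls 2.180983839419278 0.03350694892878925
```

```bash
R='[[-0.95,0.74,0,0,0,0],[-0.95,0.74,0,0,0,0],[-0.95,0.74,0,0,0,0],[-0.95,0.74,0,0,0,0],[-0.95,0.74,0,0,0,0],[-0.95,0.74,0,0,0,0],[-0.95,0.74,0,0,0,0],[-0.95,0.74,0,0,0,0]]'; python3 -m creep '[[-0.95,0.74,0,0,0,0],[-0.95,0.74,0,0,0,0],[-0.95,0.74,0,0,0,0],[-0.95,0.74,0,0,0,0],[-0.95,0.74,0,0,0,0],[-0.95,0.74,0,0,0,0],[-0.95,0.74,0,0,0,0],[-0.95,0.74,0,0,0,0]]' 1; python3 plan.py .516 -.1935 .14 110
```

```text
clock: 2.37
ee_pos: [0.3379, -0.4465, 0.2272]
orientation: [[-0.955, -0.298, 0.001], [-0.298, 0.955, -0.001], [-0.001, -0.001, -1.0]]
contact_force: [-0.0, -0.2, 0.3]
gripper_width: 1.0
clock 2.37 tcp [ 0.3379 -0.4465  0.2272] grasp [ 0.3379 -0.4465  0.2462] F [-0.0411 -0.2268  0.3036] w 88.0
q [-0.5733  0.1691 -0.2451  0.     -1.1555 -0.6953] target tcp [ 0.516  -0.1935  0.121 ]
SHIFT [-1.2263  0.943   0.5309] TURN [-0.0006  0.0004 -0.0312] calls 1.2262824142289088 0.03123115612069066
```

```bash
python3 -m creep '[[-0.9,0.69,0.1,0,0,-0.02],[-0.9,0.69,0.1,0,0,-0.02],[-0.9,0.69,0.1,0,0,-0.02],[-0.9,0.69,0.1,0,0,-0.02],[-0.9,0.69,0.1,0,0,-0.02],[-0.9,0.69,0.1,0,0,-0.02],[-0.9,0.69,0.1,0,0,-0.02],[-0.9,0.69,0.1,0,0,-0.02]]' 1; python3 plan.py .516 -.1935 .14 110
```

```text
clock: 3.03
ee_pos: [0.4684, -0.2628, 0.2063]
orientation: [[-0.946, -0.324, -0.001], [-0.324, 0.946, -0.0], [0.001, 0.0, -1.0]]
contact_force: [1.3, -0.6, -1.1]
gripper_width: 1.0
clock 3.03 tcp [ 0.4684 -0.2628  0.2063] grasp [ 0.4685 -0.2628  0.2253] F [ 1.281  -0.5899 -1.0778] w 88.0
q [-0.146   0.1474 -0.3216  0.0002 -1.1024 -1.0947] target tcp [ 0.516  -0.1935  0.121 ]
SHIFT [-0.3376  0.2507  0.4264] TURN [ 0.0001 -0.0004 -0.0126] calls 0.42643508935231567 0.012631541129719632
```

```bash
python3 - <<'E'
from cell import *
import cv2
c=capture('wrist');cv2.imwrite('pics/w1.png',c['img'][:,:,::-1]);print(c['cam_to_world'])
E
```

```text
[[-0.32507074 -0.91167473 -0.25135273  0.40082708]
 [ 0.94568876 -0.3130021  -0.08776365 -0.2868116 ]
 [ 0.00133797 -0.26623084  0.96390837  0.36430482]
 [ 0.          0.          0.          1.        ]]
```

View pics/w1.png

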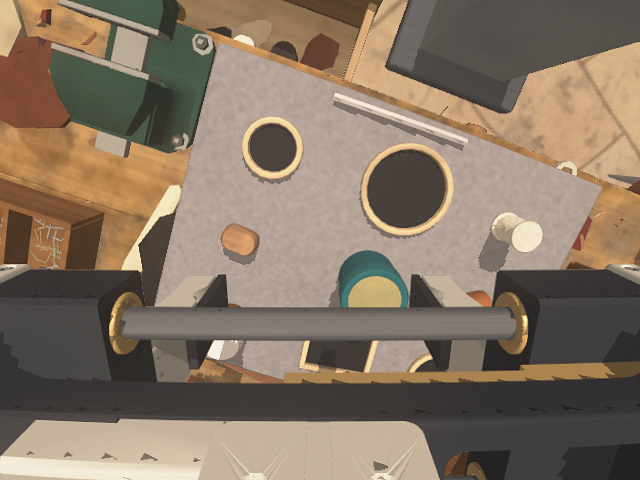

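Wrist view: tin tray well at about (row 189, col 407), spool tray at (148,272), cork at (240,240), spool at (232,516), and the tin between the fingers. I'll cross-check the fits on this frame.

```bash
cat > wfit.py <<'E'
from cell import *
from fit import *
import sys
np.set_printoptions(precision=4,suppress=True)
def run(names,fn,G=G):
    c=capture('wrist');ov=c['img'].copy();out={}
    for n in names:
        if 'well' in n:
            dark=(c['img'].max(2)<85).astype(np.uint8)
            nl,lab=cv2.connectedComponents(dark,connectivity=4)
            e=proj(c,[*G[n][:2],.022]).astype(int);l=lab[e[0],e[1]]
            if l==0: print(n,'not dark');continue
            m=lab==l
        else:
            e=proj(c,[*G[n][:2],Z[n]])
            for r in masks_of(c,n):
                if np.hypot(*(np.array(r['pixel'])-e))<40: m=r['mask'];break
            else: print(n,'no mask');continue
        cs_,_=cv2.findContours(m.astype(np.uint8),cv2.RETR_EXTERNAL,cv2.CHAIN_APPROX_NONE)
        cv2.drawContours(ov,cs_,-1,(255,0,255),1)
        out[n]=fit([(c,m)],M[n],G[n],[.008,.008,.3][:len(G[n])]);print(n,m.sum(),*out[n])
    cv2.imwrite(fn,ov[:,:,::-1]);return out
if __name__=='__main__': run(sys.argv[2:],sys.argv[1])
E
python3 wfit.py pics/w1o.png tray_tin_well tray_spool_well spool_mid cork_mid tin_mid
```

```text
tray_tin_well 4684 [ 0.4188 -0.1916] 0.049350619316101074
tray_spool_well 1678 [ 0.4222 -0.324 ] 0.0995665192604065
spool_mid 1344 [ 0.4192 -0.0828] 0.09665888547897339
cork_mid no mask
tin_mid 3173 [ 0.5149 -0.1951] 0.22080928087234497
```

View pics/w1o.png

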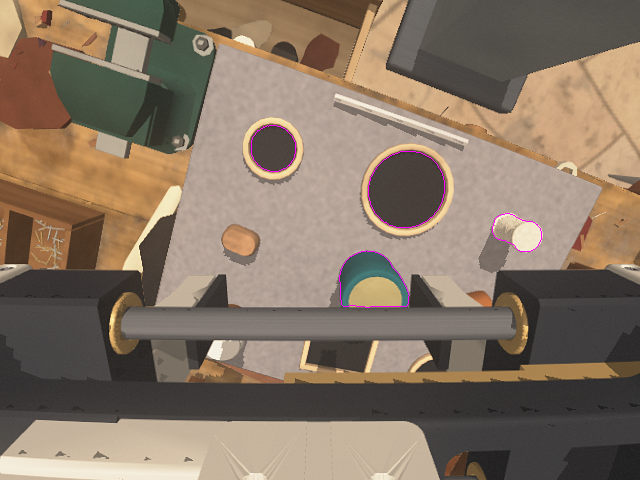

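```bash
python3 -m creep '[[-0.335,0.25,0.2,0,0,-0.01],[-0.335,0.25,0.2,0,0,-0.01],[-0.335,0.25,0.4,0,0,-0.01],[-0.335,0.25,0.4,0,0,-0.01],[-0.335,0.25,0.4,0,0,-0.01],[-0.335,0.25,0.4,0,0,-0.01],[-0.335,0.25,0.4,0,0,-0.01],[-0.335,0.25,0.4,0,0,-0.01]]' 1; python3 plan.py .5155 -.1938 .059 110
```

```text
clock: 3.95
ee_pos: [0.516, -0.1948, 0.1284]
orientation: [[-0.942, -0.336, 0.003], [-0.336, 0.942, -0.0], [-0.003, -0.001, -1.0]]
contact_force: [-0.2, 0.6, 0.2]
gripper_width: 0.999
clock 3.95 tcp [ 0.516  -0.1948  0.1284] grasp [ 0.516  -0.1948  0.1474] F [-0.1746  0.6343  0.1828] w 87.9
q [-0.0056  0.2415 -0.3977  0.0005 -0.9287 -1.2227] target tcp [ 0.5155 -0.1938  0.04  ]
SHIFT [0.0019 0.0063 0.442 ] TURN [-0.0009  0.0017 -0.0042] calls 0.4419970514270705 0.004197802403814842
```

Centred over the tin. I'll descend, then grip.

```bash
python3 -m creep '[[0.002,0.006,0.1,0,0,0],[0.002,0.006,0.2,0,0,0],[0.002,0.006,0.3,0,0,0],[0.002,0.006,0.36,0,0,0],[0.002,0.006,0.41,0,0,0],[0.002,0.006,0.44,0,0,0],[0.002,0.006,0.44,0,0,0],[0.002,0.006,0.44,0,0,0]]' 1 && python3 -m creep '[[0,0,0,0,0,0],[0,0,0,0,0,0],[0,0,0,0,0,0],[0,0,0,0,0,0],[0,0,0,0,0,0],[0,0,0,0,0,0],[0,0,0,0,0,0],[0,0,0,0,0,0]]' -1; python3 plan.py .419 -.1907 .085 110
```

```text
clock: 4.62
ee_pos: [0.515, -0.1931, 0.0392]
orientation: [[-0.941, -0.337, 0.001], [-0.337, 0.941, -0.0], [-0.001, -0.0, -1.0]]
contact_force: [0.1, 1.0, 0.4]
gripper_width: 0.998
clock: 5.28
ee_pos: [0.5148, -0.1929, 0.0389]
orientation: [[-0.941, -0.337, 0.001], [-0.337, 0.941, -0.0], [-0.0, -0.0, -1.0]]
contact_force: [0.6, 1.1, 4.5]
gripper_width: 0.679
clock 5.28 tcp [ 0.5148 -0.1929  0.0389] grasp [ 0.5148 -0.1929  0.0579] F [0.6459 1.1483 4.4859] w 59.7
q [-0.002   0.3516 -0.4931  0.0002 -0.7256 -1.2249] target tcp [ 0.419  -0.1907  0.066 ]
SHIFT [ 0.4474  0.1719 -0.1357] TURN [-0.0002  0.0003 -0.0034] calls 0.4473921148289026 0.0033915348154705412
```

```bash
python3 -m creep '[[0,0,0,0,0,0],[0,0,0,0,0,0],[0,0,-0.05,0,0,0],[0,0,-0.1,0,0,0],[0,0,-0.15,0,0,0],[0,0,-0.2,0,0,0],[0,0,-0.2,0,0,0],[0,0,-0.2,0,0,0]]' -1;  python3 plan.py .419 -.1907 .085 110
```

```text
clock: 5.95
ee_pos: [0.5151, -0.1929, 0.0796]
orientation: [[-0.942, -0.337, 0.002], [-0.337, 0.942, 0.0], [-0.002, -0.001, -1.0]]
contact_force: [0.1, -0.7, -0.3]
gripper_width: 0.68
clock 5.95 tcp [ 0.5151 -0.1929  0.0796] grasp [ 0.5151 -0.1929  0.0986] F [ 0.0716 -0.6739 -0.3201] w 59.8
q [-0.0021  0.2968 -0.4545 -0.0001 -0.8174 -1.2249] target tcp [ 0.419  -0.1907  0.066 ]
SHIFT [0.449  0.1722 0.0669] TURN [-0.0004  0.0013 -0.0036] calls 0.4489819297819449 0.0035606681739928036
```

```bash
python3 -m creep '[[0.08,0.03,0,0,0,0],[0.17,0.065,0,0,0,0],[0.26,0.1,0,0,0,0],[0.35,0.135,0,0,0,0],[0.42,0.16,0,0,0,0],[0.45,0.172,0,0,0,0],[0.45,0.172,0,0,0,0],[0.45,0.172,0,0,0,0]]' -1;  python3 plan.py .419 -.1907 .0595 110
python3 wfit.py pics/w2.png tray_tin_well
```

```text
clock: 6.62
ee_pos: [0.4189, -0.1909, 0.0788]
orientation: [[-0.941, -0.337, 0.001], [-0.337, 0.941, -0.0], [-0.001, -0.0, -1.0]]
contact_force: [-0.2, 0.3, -1.1]
gripper_width: 0.68
clock 6.62 tcp [ 0.4189 -0.1909  0.0788] grasp [ 0.4189 -0.1909  0.0978] F [-0.2388  0.2845 -1.1451] w 59.9
q [ 0.0024  0.1641 -0.6453  0.0003 -0.7607 -1.2294] target tcp [ 0.419  -0.1907  0.0405]
SHIFT [-0.0005  0.0009  0.1913] TURN [-0.0003  0.0005 -0.0034] calls 0.19126491429798428 0.0033773252811817307
tray_tin_well not dark
```

View pics/w2.png

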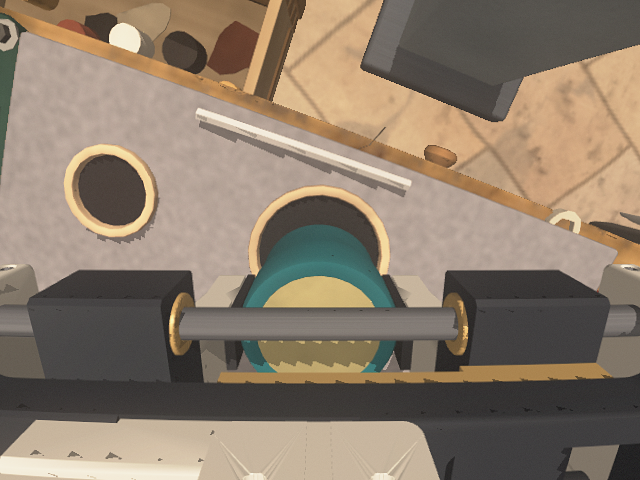

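The tin is held (about row 300, col 320) and sits centred over its tray (ring centred near col 320). I'll lower it, release and rise.

```bash
python3 -m creep '[[0,0,0.05,0,0,0],[0,0,0.1,0,0,0],[0,0,0.14,0,0,0],[0,0,0.165,0,0,0],[0,0,0.18,0,0,0],[0,0,0.188,0,0,0],[0,0,0.188,0,0,0],[0,0,0.188,0,0,0]]' -1 && python3 -m creep '[[0,0,0,0,0,0],[0,0,0,0,0,0],[0,0,0,0,0,0],[0,0,0,0,0,0],[0,0,0,0,0,0],[0,0,0,0,0,0],[0,0,0,0,0,0],[0,0,0,0,0,0]]' 1 && python3 -m creep '[[0,0,-0.05,0,0,0],[0,0,-0.15,0,0,0],[0,0,-0.25,0,0,0],[0,0,-0.35,0,0,0],[0,0,-0.45,0,0,0],[0,0,-0.55,0,0,0],[0,0,-0.6,0,0,0],[0,0,-0.6,0,0,0]]' 1 ;  python3 plan.py .4193 -.0825 .13 180
python3 wfit.py pics/w3.png tin_mid
```

```text
clock: 7.33
ee_pos: [0.4186, -0.1909, 0.0411]
orientation: [[-0.941, -0.337, 0.0], [-0.337, 0.941, -0.0], [-0.0, -0.0, -1.0]]
contact_force: [0.6, -0.8, -1.6]
gripper_width: 0.68
clock: 8.0
ee_pos: [0.4183, -0.1908, 0.041]
orientation: [[-0.941, -0.337, 0.0], [-0.337, 0.941, 0.0], [-0.0, -0.0, -1.0]]
contact_force: [-0.3, 0.2, -0.2]
gripper_width: 1.0
clock: 8.67
ee_pos: [0.4197, -0.191, 0.1635]
orientation: [[-0.941, -0.337, 0.005], [-0.337, 0.941, -0.001], [-0.004, -0.002, -1.0]]
contact_force: [0.1, 0.1, -0.1]
gripper_width: 0.997
clock 8.67 tcp [ 0.4197 -0.191   0.1635] grasp [ 0.4196 -0.191   0.1825] F [ 0.1475  0.1339 -0.1146] w 87.8
q [ 0.0023  0.0539 -0.5367  0.0007 -0.9756 -1.2293] target tcp [ 0.4193 -0.0825  0.111 ]
SHIFT [-0.18    0.5121  0.262 ] TURN [-0.0029  0.0015 -0.8177] calls 0.5121411687188043 0.8177052199383908
tin_mid no mask
```

View pics/w3.png

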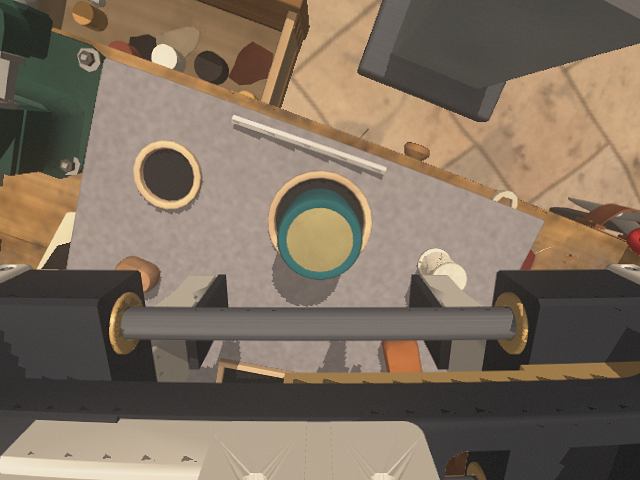

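The tin stands in its tray (about row 230, col 320). Next I'll turn the jaws along x for the spool, away from the panel first.

```bash
python3 -m creep '[[0,0,0,0,0,-0.08],[0,0,0,0,0,-0.16],[0,0,0,0,0,-0.24],[0,0,0,0,0,-0.33],[0,0,0,0,0,-0.41],[0,0,0,0,0,-0.5],[0,0,0,0,0,-0.58],[0,0,0,0,0,-0.66]]' 0.18 ;  python3 plan.py .4193 -.0825 .13 180
```

```text
clock: 9.43
ee_pos: [0.4174, -0.1907, 0.1596]
orientation: [[-0.234, -0.972, -0.003], [-0.972, 0.234, 0.0], [0.0, 0.003, -1.0]]
contact_force: [0.6, 0.4, 0.3]
gripper_width: 0.599
clock 9.43 tcp [ 0.4174 -0.1907  0.1596] grasp [ 0.4174 -0.1907  0.1786] F [0.6079 0.3882 0.2658] w 52.7
q [ 0.0023  0.0586 -0.5412 -0.0004 -0.9735 -0.2381] target tcp [ 0.4193 -0.0825  0.111 ]
SHIFT [-0.5284  0.1166  0.243 ] TURN [ 0.0017 -0.     -0.1573] calls 0.5284195860494567 0.1573272300308829
```

```bash
python3 -m creep '[[0,0,0,0,0,-0.08],[-0.1,0.02,0,0,0,-0.157],[-0.25,0.055,0,0,0,-0.157],[-0.4,0.088,0.08,0,0,-0.157],[-0.528,0.1166,0.16,0,0,-0.157],[-0.528,0.1166,0.24,0,0,-0.157],[-0.528,0.1166,0.24,0,0,-0.157],[-0.528,0.1166,0.24,0,0,-0.157]]' 0.18 ;  python3 plan.py .4193 -.0825 .0485 180; python3 - <<'E'
from cell import *
import cv2
c=capture('wrist');cv2.imwrite('pics/w4.png',c['img'][:,:,::-1])
E
```

```text
clock: 10.1
ee_pos: [0.4198, -0.0828, 0.1119]
orientation: [[-0.006, -1.0, -0.004], [-1.0, 0.006, -0.001], [0.001, 0.004, -1.0]]
contact_force: [-0.9, -0.4, -0.0]
gripper_width: 0.59
clock 10.1 tcp [ 0.4198 -0.0828  0.1119] grasp [ 0.4199 -0.0828  0.1309] F [-0.9437 -0.3771 -0.0354] w 51.9
q [ 0.27    0.0641 -0.6662 -0.     -0.8443 -0.2755] target tcp [ 0.4193 -0.0825  0.0295]
SHIFT [-0.0021  0.001   0.4119] TURN [ 0.0024 -0.0007 -0.0037] calls 0.41185407247724853 0.0037056821235912064
```

View pics/w4.png

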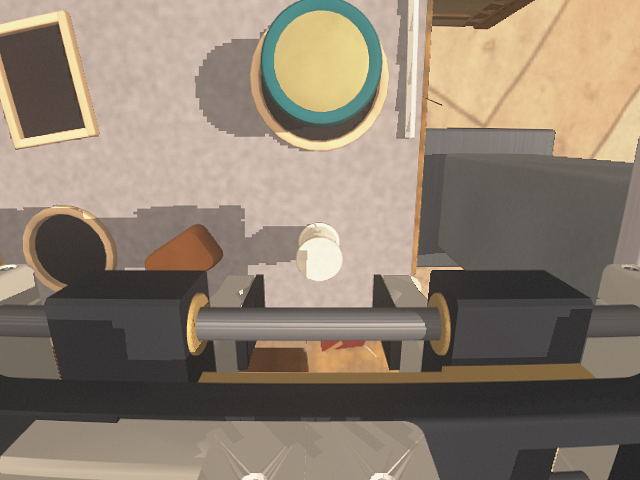

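The spool is centred between the fingers (row 255, col 320), so I'll descend and grip.

```bash
python3 -m creep '[[0,0,0.1,0,0,0],[0,0,0.2,0,0,0],[0,0,0.28,0,0,0],[0,0,0.34,0,0,0],[0,0,0.38,0,0,0],[0,0,0.40,0,0,0],[0,0,0.40,0,0,0],[0,0,0.40,0,0,0]]' 0.18 && python3 -m creep '[[0,0,0,0,0,0],[0,0,0,0,0,0],[0,0,0,0,0,0],[0,0,0,0,0,0],[0,0,0,0,0,0],[0,0,0,0,0,0],[0,0,0,0,0,0],[0,0,-0.02,0,0,0]]' -1;  python3 plan.py .4232 -.3235 .15 180; python3 wfit.py pics/w5.png tray_pot_well
```

```text
clock: 10.82
ee_pos: [0.4214, -0.0829, 0.0335]
orientation: [[-0.007, -1.0, 0.001], [-1.0, 0.007, -0.0], [-0.0, -0.001, -1.0]]
contact_force: [-0.4, -0.2, 0.1]
gripper_width: 0.587
clock: 11.48
ee_pos: [0.4205, -0.0827, 0.0367]
orientation: [[-0.007, -1.0, -0.001], [-1.0, 0.007, -0.0], [0.0, 0.001, -1.0]]
contact_force: [0.2, -0.9, -0.1]
gripper_width: 0.324
clock 11.48 tcp [ 0.4205 -0.0827  0.0367] grasp [ 0.4205 -0.0827  0.0557] F [ 0.1517 -0.8654 -0.1019] w 28.5
q [ 0.2696  0.1863 -0.7569 -0.0002 -0.6285 -0.276 ] target tcp [ 0.4232 -0.3235  0.131 ]
SHIFT [ 1.2037 -0.0209 -0.4715] TURN [ 0.0006 -0.0001 -0.0044] calls 1.2037162428113204 0.00439294246496431
tray_pot_well not dark
```

```bash
python3 -m creep '[[0,0,-0.12,0,0,0],[0,0,-0.24,0,0,0],[0,0,-0.36,0,0,0],[0,0,-0.46,0,0,0],[0.15,0,-0.48,0,0,0],[0.3,-0.005,-0.48,0,0,0],[0.45,-0.01,-0.48,0,0,0],[0.6,-0.012,-0.48,0,0,0]]' -1 && python3 -m creep '[[0.15,0,0,0,0,0],[0.3,0,0,0,0,0],[0.42,0,0,0,0,0],[0.53,0,0,0,0,0],[0.6,-0.005,0,0,0,0],[0.6,-0.005,0,0,0,0],[0.6,-0.005,0,0,0,0],[0.6,-0.005,0,0,0,0]]' -1;  python3 plan.py .4232 -.3235 .08 180;python3 - <<'E'
from cell import *
import cv2
c=capture('wrist');cv2.imwrite('pics/w6.png',c['img'][:,:,::-1])
E
```

```text
clock: 12.2
ee_pos: [0.4226, -0.2038, 0.1335]
orientation: [[-0.005, -1.0, 0.001], [-1.0, 0.005, 0.0], [-0.0, -0.001, -1.0]]
contact_force: [1.0, 0.5, -1.4]
gripper_width: 0.324
clock: 12.87
ee_pos: [0.4224, -0.3223, 0.1328]
orientation: [[-0.007, -1.0, -0.0], [-1.0, 0.007, 0.0], [-0.0, 0.0, -1.0]]
contact_force: [0.8, 0.7, -0.7]
gripper_width: 0.322
clock 12.87 tcp [ 0.4224 -0.3223  0.1328] grasp [ 0.4224 -0.3223  0.1518] F [ 0.7534  0.7039 -0.7236] w 28.3
q [-0.2826  0.2073 -0.4323 -0.0003 -0.9319  0.2759] target tcp [ 0.4232 -0.3235  0.061 ]
SHIFT [ 0.0062 -0.0042  0.3588] TURN [ 0.0003  0.0003 -0.0046] calls 0.35878163622838244 0.004627449272347708
```

View pics/w6.png

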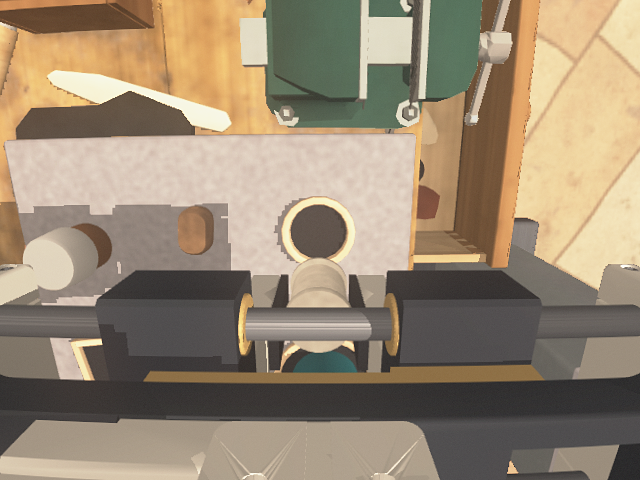

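The spool is held (col 320) and its tray is at (row 231, col 318), so they are aligned. The vice clears. I'll lower, release and rise.

```bash
python3 -m creep '[[0.006,-0.004,0.12,0,0,0],[0.006,-0.004,0.24,0,0,0],[0.006,-0.004,0.33,0,0,0],[0.006,-0.004,0.4,0,0,0],[0.006,-0.004,0.44,0,0,0],[0.006,-0.004,0.47,0,0,0],[0.006,-0.004,0.486,0,0,0],[0.006,-0.004,0.486,0,0,0]]' -1 && python3 -m creep '[[0,0,0,0,0,0],[0,0,0,0,0,0],[0,0,0,0,0,0],[0,0,0,0,0,0],[0,0,0,0,0,0],[0,0,0,0,0,0],[0,0,0,0,0,0],[0,0,0,0,0,0]]' 0.18 && python3 -m creep '[[0,0,-0.05,0,0,0],[0,0,-0.15,0,0,0],[0,0,-0.25,0,0,0],[0,0,-0.35,0,0,0],[0,0,-0.45,0,0,0],[0,0,-0.55,0,0,0],[0,0,-0.65,0,0,0],[0,0,-0.65,0,0,0]]' 0.18; python3 plan.py .5167 -.0722 .13 210.3 12 -59.7
python3 - <<'E'
from cell import *
import cv2
c=capture('wrist');cv2.imwrite('pics/w7.png',c['img'][:,:,::-1])
E
```

```text
clock: 13.58
ee_pos: [0.4239, -0.3237, 0.0359]
orientation: [[-0.006, -1.0, 0.0], [-1.0, 0.006, -0.0], [0.0, -0.0, -1.0]]
contact_force: [-0.2, 0.7, -0.2]
gripper_width: 0.326
clock: 14.25
ee_pos: [0.4235, -0.3239, 0.0358]
orientation: [[-0.007, -1.0, 0.0], [-1.0, 0.007, 0.0], [-0.0, -0.0, -1.0]]
contact_force: [-0.1, 0.8, -0.4]
gripper_width: 0.591
clock: 14.92
ee_pos: [0.4255, -0.3251, 0.1708]
orientation: [[-0.006, -1.0, 0.006], [-1.0, 0.006, -0.003], [0.003, -0.006, -1.0]]
contact_force: [1.5, -0.1, -0.7]
gripper_width: 0.591
clock 14.92 tcp [ 0.4255 -0.3251  0.1708] grasp [ 0.4254 -0.325   0.1898] F [ 1.5294 -0.1118 -0.7088] w 52.0
q [-0.285   0.1708 -0.3811  0.0016 -1.012   0.2785] target tcp [ 0.5147 -0.0688  0.1114]
SHIFT [-1.2849 -0.4367  0.2954] TURN [-0.0408 -0.1395 -0.3547] calls 1.2848952612202102 0.3546987258491198
```

View pics/w7.png

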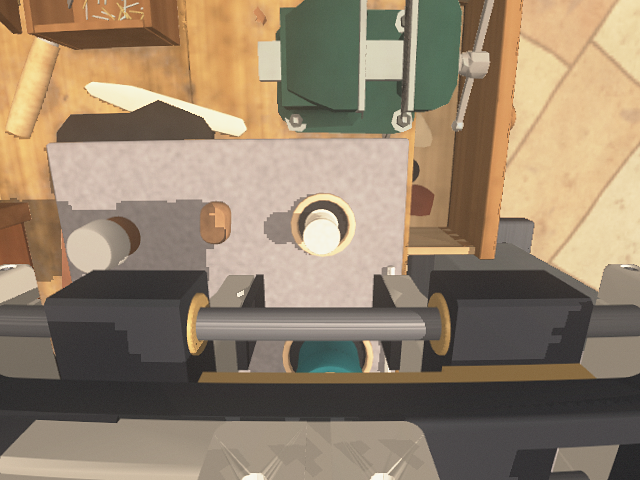

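The spool stands in its well (row 230, col 322). Now the wax: a tilted grasp along its length, leaning away from the panel.

```bash
python3 -m creep '[[-0.15,-0.05,0,0,0,-0.08],[-0.3,-0.1,0,0,0,-0.16],[-0.45,-0.15,0,0,0,-0.24],[-0.6,-0.2,0,0,0,-0.32],[-0.72,-0.3,0,0,0,-0.354],[-0.8,-0.4,0,-0.02,-0.07,-0.354],[-0.85,-0.45,0,-0.041,-0.14,-0.354],[-0.85,-0.45,0,-0.041,-0.14,-0.354]]' 0.59; python3 plan.py .5187 -.0757 .13 210.5 12 -59.7
python3 wfit.py pics/w8.png tray_wax_well tray_pot_well
```

```text
clock: 15.63
ee_pos: [0.5177, -0.1534, 0.1638]
orientation: [[0.491, -0.863, -0.116], [-0.842, -0.505, 0.189], [-0.222, 0.005, -0.975]]
contact_force: [1.6, -2.4, 0.8]
gripper_width: 0.792
clock 15.63 tcp [ 0.5177 -0.1534  0.1638] grasp [ 0.5199 -0.157   0.1823] F [ 1.5754 -2.4086  0.7638] w 69.7
q [-0.0643  0.2994 -0.1669 -0.1925 -1.2411  0.6675] target tcp [ 0.5167 -0.0723  0.1114]
SHIFT [-0.2861 -0.2016  0.3327] TURN [ 0.003   0.0095 -0.003 ] calls 0.3326782753395864 0.009499649792038078
tray_wax_well 5929 [ 0.603  -0.194   0.1251] 0.04930609464645386
tray_pot_well 1866 [ 0.6031 -0.077 ] 0.38239187002182007
```

View pics/w8.png

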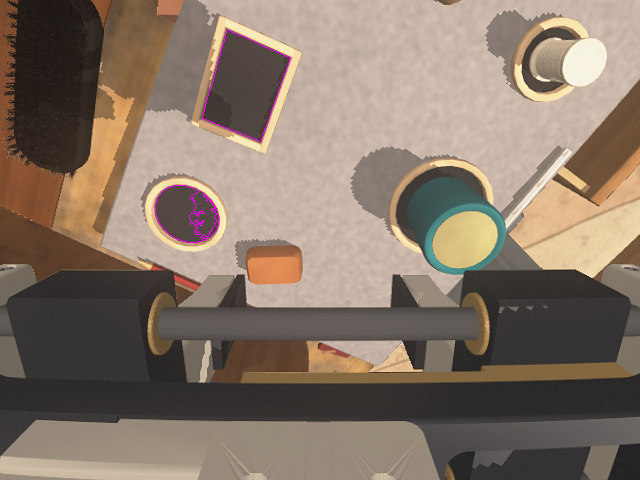

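The view shows the wax at (row 263, col 274), square to the jaws, and the wax tray outlined cleanly. I'll refine the wax and the pot well.

View pics/w9.png

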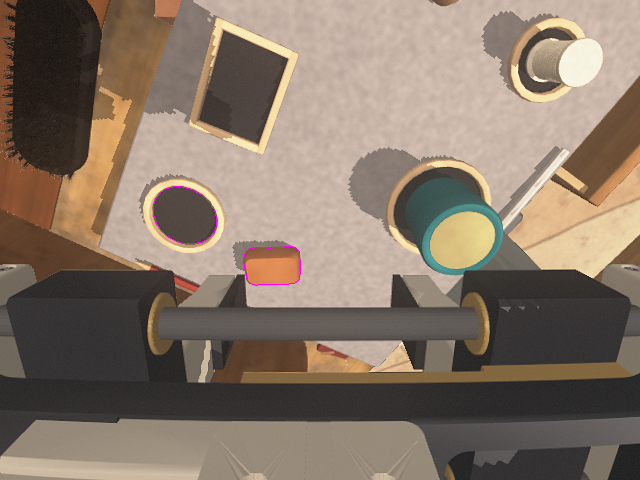

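```bash
python3 plan.py .518 -.0767 .10 210.4 12 -59.7
```

```text
clock 15.78 tcp [ 0.5142 -0.155   0.1647] grasp [ 0.5163 -0.1585  0.1832] F [-0.0706  0.7169 -0.5152] w 69.9
q [-0.0633  0.2907 -0.1781 -0.187  -1.2339  0.6623] target tcp [ 0.516  -0.0733  0.0814]
SHIFT [-0.2514 -0.2153  0.4802] TURN [ 0.0032  0.0048 -0.0038] calls 0.48016872661527055 0.004751959528695675
```

```bash
python3 -m creep '[[-0.1,-0.09,0.05,0.003,0.005,-0.004],[-0.18,-0.16,0.15,0.003,0.005,-0.004],[-0.25,-0.215,0.25,0.003,0.005,-0.004],[-0.25,-0.215,0.35,0.003,0.005,-0.004],[-0.25,-0.215,0.45,0.003,0.005,-0.004],[-0.25,-0.215,0.48,0.003,0.005,-0.004],[-0.25,-0.215,0.48,0.003,0.005,-0.004],[-0.25,-0.215,0.48,0.003,0.005,-0.004]]' 0.59; python3 plan.py .518 -.0767 .0471 210.4 12 -59.7
python3 - <<'E'
from cell import *
import cv2
c=capture('wrist');cv2.imwrite('pics/w10.png',c['img'][:,:,::-1])
E
```

```text
clock: 16.45
ee_pos: [0.5165, -0.0735, 0.0834]
orientation: [[0.497, -0.862, -0.103], [-0.843, -0.507, 0.179], [-0.206, -0.002, -0.978]]
contact_force: [-0.2, -0.7, 0.3]
gripper_width: 0.792
clock 16.45 tcp [ 0.5165 -0.0735  0.0834] grasp [ 0.5184 -0.0769  0.102 ] F [-0.1876 -0.6534  0.2687] w 69.7
q [ 0.084   0.3348 -0.3143 -0.2206 -1.0221  0.5732] target tcp [ 0.516  -0.0733  0.0285]
SHIFT [0.0547 0.002  0.269 ] TURN [-0.001  -0.0011  0.0013] calls 0.26904818128191027 0.0013250512337166084
```

View pics/w10.png

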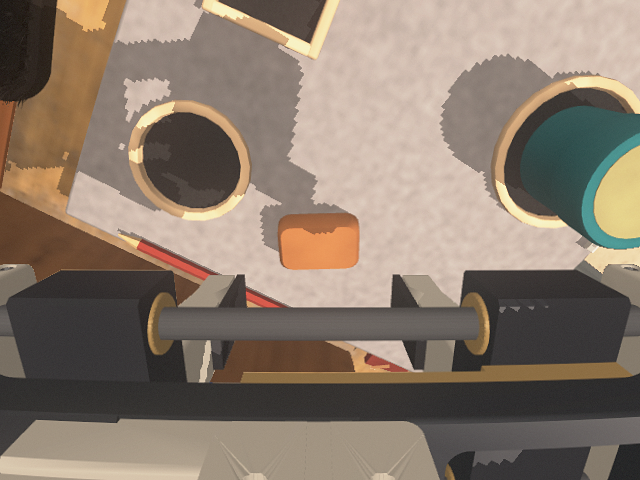

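The wax is centred at col 319 between the fingers (jaw centre col 320). I'll descend and grip.

```bash
python3 -m creep '[[0.014,0,0.07,0,0,0],[0.028,0,0.14,0,0,0],[0.04,0.001,0.2,0,0,0],[0.048,0.002,0.24,0,0,0],[0.055,0.002,0.27,0,0,0],[0.055,0.002,0.27,0,0,0],[0.055,0.002,0.27,0,0,0],[0.055,0.002,0.27,0,0,0]]' 0.59; python3 -m creep '[[0,0,0,0,0,0],[0,0,0,0,0,0],[0,0,0,0,0,0],[0,0,0,0,0,0],[0,0,0,0,0,0],[0,0,0,0,0,0],[0,0,0,0,0,0],[0,0,0,0,0,0]]' -1;python3 plan.py .518 -.0767 .11 210.4 12 -59.7
```

```text
clock: 17.17
ee_pos: [0.5166, -0.0729, 0.028]
orientation: [[0.497, -0.862, -0.103], [-0.843, -0.507, 0.179], [-0.207, -0.002, -0.978]]
contact_force: [-0.3, -1.0, -0.4]
gripper_width: 0.796
clock: 17.83
ee_pos: [0.5163, -0.0728, 0.0277]
orientation: [[0.497, -0.862, -0.103], [-0.843, -0.507, 0.179], [-0.207, -0.002, -0.978]]
contact_force: [-1.2, 0.9, 4.0]
gripper_width: 0.563
clock 17.83 tcp [ 0.5163 -0.0728  0.0277] grasp [ 0.5183 -0.0762  0.0463] F [-1.2309  0.853   4.037 ] w 49.6
q [ 0.0832  0.4075 -0.3564 -0.2395 -0.9107  0.6062] target tcp [ 0.516  -0.0733  0.0914]
SHIFT [-0.0647  0.0019 -0.3118] TURN [-0.0011 -0.0006  0.0013] calls 0.3118453856006307 0.0012755971502935051
```

```bash
python3 -m creep '[[-0.01,0,-0.04,0,0,0],[-0.025,0,-0.12,0,0,0],[-0.05,0,-0.24,0,0,0],[-0.075,0,-0.36,0,0,0],[-0.1,0,-0.48,0,0,0],[-0.1,0,-0.48,0,0,0],[-0.1,0,-0.48,0,0,0],[-0.1,0,-0.48,0,0,0]]' -1;python3 plan.py .53 -.18 .14 150 12 240;python3 plan.py .55 -.18 .14 97.2 12 187
```

```text
clock: 18.5
ee_pos: [0.5157, -0.0731, 0.1255]
orientation: [[0.496, -0.862, -0.104], [-0.843, -0.507, 0.18], [-0.208, -0.002, -0.978]]
contact_force: [-0.0, 0.4, -0.5]
gripper_width: 0.57
clock 18.5 tcp [ 0.5157 -0.0731  0.1255] grasp [ 0.5177 -0.0765  0.144 ] F [-0.0116  0.3894 -0.5408] w 50.2
q [ 0.0848  0.2862 -0.2746 -0.2115 -1.1089  0.551 ] target tcp [ 0.532  -0.1766  0.1214]
SHIFT [ 0.4807  0.1924 -0.0816] TURN [0.1451 0.0004 0.6884] calls 0.48069844045272647 0.6883992435918778
clock 18.5 tcp [ 0.5157 -0.0731  0.1255] grasp [ 0.5177 -0.0765  0.144 ] F [-0.0116  0.3894 -0.5408] w 50.2
q [ 0.0848  0.2862 -0.2746 -0.2115 -1.1089  0.551 ] target tcp [ 0.5539 -0.1795  0.1214]
SHIFT [ 0.5475  0.1053 -0.0957] TURN [0.273  0.001  1.2893] calls 0.547481745604819 1.2892916134496295
```

```bash
python3 -m creep '[[0.1,0.04,-0.02,0.01,0,0.05],[0.22,0.09,-0.05,0.03,0,0.13],[0.34,0.14,-0.07,0.045,0,0.21],[0.44,0.17,-0.08,0.062,0,0.295],[0.48,0.192,-0.08,0.08,0,0.38],[0.48,0.192,-0.08,0.097,0,0.46],[0.48,0.192,-0.08,0.114,0,0.54],[0.48,0.192,-0.08,0.13,0,0.62]]' -1;python3 plan.py .57 -.19 .13 97.2 12 187
```

```text
clock: 19.17
ee_pos: [0.5313, -0.1769, 0.1195]
orientation: [[-0.402, -0.912, 0.082], [-0.892, 0.41, 0.191], [-0.207, 0.004, -0.978]]
contact_force: [-0.2, -0.7, -0.3]
gripper_width: 0.569
clock 19.17 tcp [ 0.5313 -0.1769  0.1195] grasp [ 0.5298 -0.1805  0.1381] F [-0.2451 -0.7238 -0.2933] w 50.1
q [-0.1224  0.2718 -0.2966 -0.246  -0.9576 -0.1632] target tcp [ 0.5739 -0.1895  0.1114]
SHIFT [-0.021  -0.2201  0.0452] TURN [ 0.1437 -0.0016  0.6663] calls 0.2201077534528408 0.6662548184736978
```

```bash
python3 -m creep '[[0,0,0,0.018,0,0.08],[0,0,0,0.036,0,0.163],[0,-0.05,0,0.054,0,0.246],[0,-0.1,0.01,0.07,0,0.33],[-0.02,-0.15,0.02,0.09,0,0.415],[-0.02,-0.2,0.04,0.108,0,0.5],[-0.02,-0.22,0.045,0.126,-0.001,0.58],[-0.02,-0.22,0.045,0.144,-0.0016,0.665]]' -1;python3 plan.py .599 -.1945 .085 97.2 12 187
python3 - <<'E'
from cell import *
import cv2
c=capture('wrist');cv2.imwrite('pics/w11.png',c['img'][:,:,::-1])
c=capture('top');cv2.imwrite('pics/t11.png',cv2.resize(c['img'][120:370,220:560],None,fx=2.2,fy=2.2)[:,:,::-1])
E
```

```text
clock: 19.83
ee_pos: [0.5747, -0.189, 0.1113]
orientation: [[-0.967, -0.151, 0.206], [-0.148, 0.989, 0.03], [-0.209, -0.001, -0.978]]
contact_force: [0.5, -0.4, 0.1]
gripper_width: 0.57
clock 19.83 tcp [ 0.5747 -0.189   0.1113] grasp [ 0.5708 -0.1896  0.1299] F [ 0.4776 -0.3859  0.1127] w 50.2
q [-0.018   0.2476 -0.4365 -0.0541 -0.68   -1.3629] target tcp [ 0.6029 -0.194   0.0664]
SHIFT [-0.086  -0.0456  0.2478] TURN [0.0028 0.0005 0.0168] calls 0.24782272702113856 0.016846831214184285
```

View pics/w11.png

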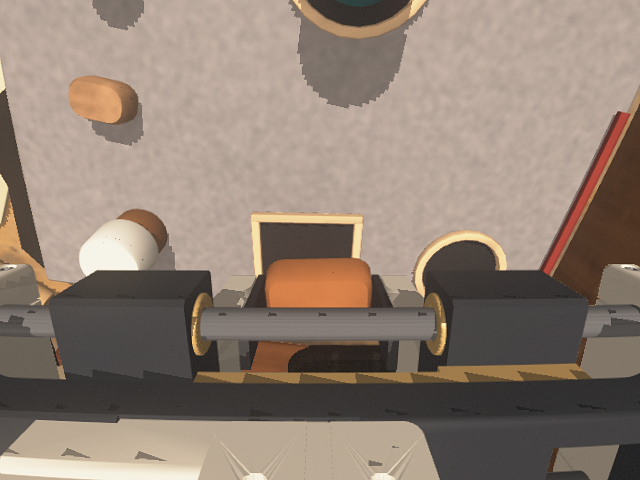

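View pics/t11.png

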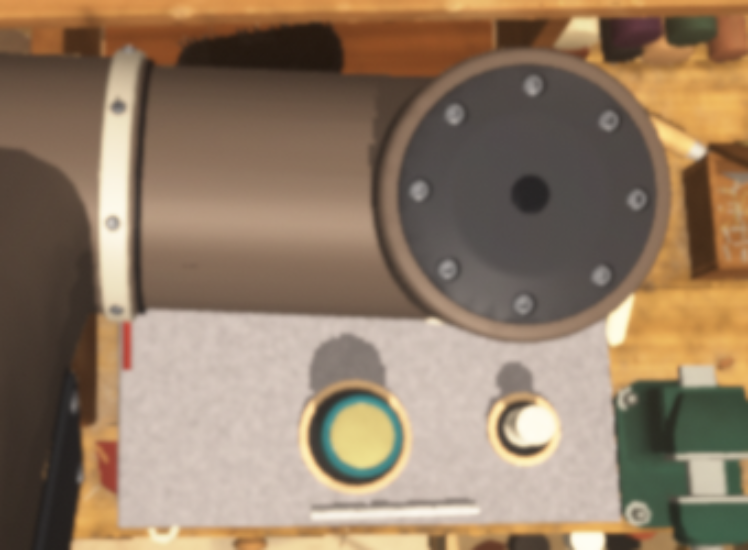

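The wax is held and parallel to its tray (tray at cols 252–362, row 215 on down; wax at cols 266–372). I'll shift over and lower.

```bash
python3 -m creep '[[-0.03,-0.015,0.05,0,0,0.005],[-0.06,-0.03,0.1,0.001,0,0.01],[-0.086,-0.0456,0.16,0.002,0,0.017],[-0.086,-0.0456,0.22,0.002,0,0.017],[-0.086,-0.0456,0.248,0.002,0,0.017],[-0.086,-0.0456,0.248,0.002,0,0.017],[-0.086,-0.0456,0.248,0.002,0,0.017],[-0.086,-0.0456,0.248,0.002,0,0.017]]' -1;python3 plan.py .599 -.1945 .0491 97.2 12 187
python3 - <<'E'
from cell import *
import cv2
c=capture('wrist');cv2.imwrite('pics/w12.png',c['img'][:,:,::-1])
c=capture('scene');cv2.imwrite('pics/s12.png',cv2.resize(c['img'][150:400,200:500],None,fx=2.2,fy=2.2)[:,:,::-1])
E
```

```text
clock: 20.6
ee_pos: [0.6033, -0.1938, 0.0685]
orientation: [[-0.969, -0.132, 0.209], [-0.129, 0.991, 0.028], [-0.211, 0.0, -0.978]]
contact_force: [0.1, 0.7, 0.3]
gripper_width: 0.566
clock 20.6 tcp [ 0.6033 -0.1938  0.0685] grasp [ 0.5994 -0.1943  0.0871] F [0.1128 0.6977 0.2684] w 49.8
q [-0.0246  0.3409 -0.4197 -0.0589 -0.6011 -1.3686] target tcp [ 0.6029 -0.194   0.0305]
SHIFT [ 0.0421 -0.0008  0.1851] TURN [0.0011 0.002  0.0045] calls 0.18509953939270685 0.004455221425102367
```

View pics/w12.png

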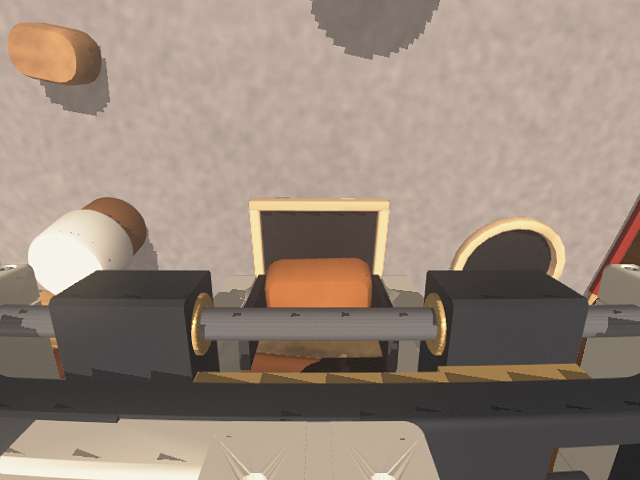

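View pics/s12.png

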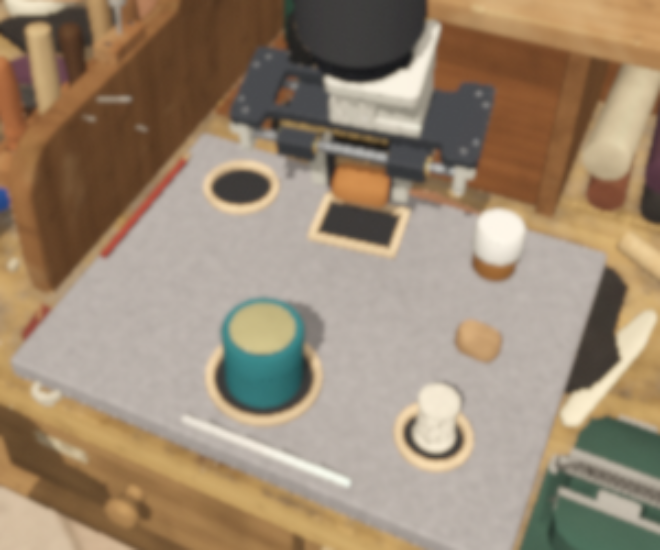

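Centred. The scene view also shows clearance to the pot and the panel, and the tin and spool are seated. I'll lower and release.

```bash
python3 -m creep '[[0.01,0,0.045,0,0,0],[0.02,0,0.09,0,0,0],[0.03,0,0.13,0,0,0],[0.036,0,0.16,0,0,0],[0.04,0,0.178,0,0.001,0],[0.042,0,0.186,0,0.001,0],[0.042,0,0.186,0,0.001,0],[0.042,0,0.186,0,0.001,0]]' -1; python3 -m creep '[[0,0,0,0,0,0],[0,0,0,0,0,0],[0,0,0,0,0,0],[0,0,0,0,0,0],[0,0,0,0,0,0],[0,0,0,0,0,0],[0,0,0,0,0,0],[0,0,0,0,0,0]]' 0.59;python3 plan.py .575 -.1945 .16 97.2 12 187
```

```text
clock: 21.37
ee_pos: [0.603, -0.1938, 0.03]
orientation: [[-0.969, -0.132, 0.207], [-0.129, 0.991, 0.028], [-0.209, 0.0, -0.978]]
contact_force: [-0.1, -0.2, -1.3]
gripper_width: 0.565
clock: 22.03
ee_pos: [0.603, -0.1938, 0.0302]
orientation: [[-0.969, -0.132, 0.208], [-0.129, 0.991, 0.028], [-0.21, 0.0, -0.978]]
contact_force: [-0.2, -0.5, -0.1]
gripper_width: 0.799
clock 22.03 tcp [ 0.603  -0.1938  0.0302] grasp [ 0.5991 -0.1943  0.0488] F [-0.1945 -0.4652 -0.0793] w 70.3
q [-0.0246  0.3932 -0.4497 -0.0666 -0.5204 -1.3597] target tcp [ 0.5789 -0.194   0.1414]
SHIFT [ 0.0004  0.0149 -0.5685] TURN [0.0012 0.0011 0.0042] calls 0.5685320031373985 0.004156125850368473
```

```bash
python3 -m creep '[[0,0,-0.05,0,0,0],[0,0,-0.15,0,0,0],[0,0,-0.27,0,0,0],[0,0,-0.4,0,0,0],[0,0,-0.55,0,0,0],[0,0,-0.68,0,0,0],[0,0,-0.68,0,0,0],[0,0,-0.68,0,0,0]]' 0.59;python3 plan.py .607 -.313 .16 150 25 240
python3 - <<'E'
from cell import *
import cv2
c=capture('wrist');cv2.imwrite('pics/w13.png',c['img'][:,:,::-1])
E
```

```text
clock: 22.7
ee_pos: [0.5755, -0.1978, 0.1662]
orientation: [[-0.968, -0.132, 0.212], [-0.129, 0.991, 0.028], [-0.214, -0.001, -0.977]]
contact_force: [1.5, 0.5, -1.6]
gripper_width: 0.794
clock 22.7 tcp [ 0.5755 -0.1978  0.1662] grasp [ 0.5715 -0.1983  0.1847] F [ 1.455   0.5267 -1.5749] w 69.9
q [-0.0334  0.1907 -0.369  -0.0485 -0.7988 -1.3752] target tcp [ 0.611  -0.306   0.1428]
SHIFT [-0.0773 -0.56    0.137 ] TURN [-0.1961 -0.1369 -0.579 ] calls 0.5599924636640871 0.5789821323732053
```

View pics/w13.png

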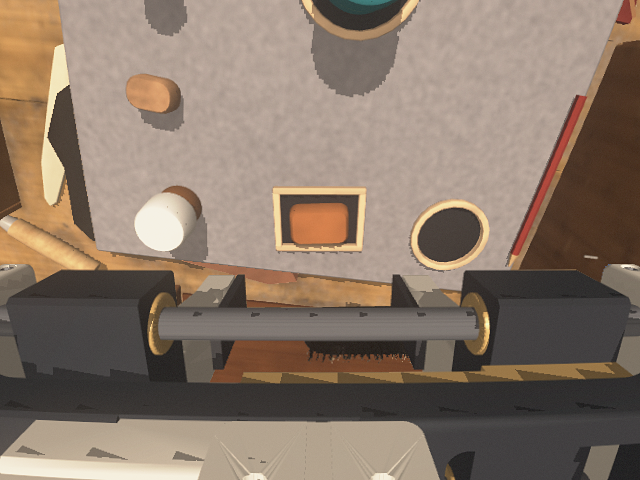

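The wax lies in its well (row 223, col 319). I'll measure the pot and its well from this clear view, and check the wax.

```bash
cat > w14.py <<'E'
import wfit,fit
from fit import *
M['wax_mid']=lambda p:[np.vstack([rect(p[0],p[1],.031,.049,p[2],.022),rect(p[0],p[1],.031,.049,p[2],.040)])]
G['wax_mid']=[.603,-.194,.125]
wfit.run(['wax_mid','pot_mid','tray_pot_well','tray_wax_well','cork_mid'],'pics/w14.png')
E
TH=100 python3 w14.py
```

```text
wax_mid 2279 [ 0.6031 -0.1937  0.1451] 0.09774959087371826
pot_mid no mask
tray_pot_well 2591 [ 0.603  -0.0771] 0.045436203479766846
tray_wax_well not dark
cork_mid 1727 [ 0.5087 -0.3273  1.534 ] 0.3845600485801697
```

View pics/w14.png

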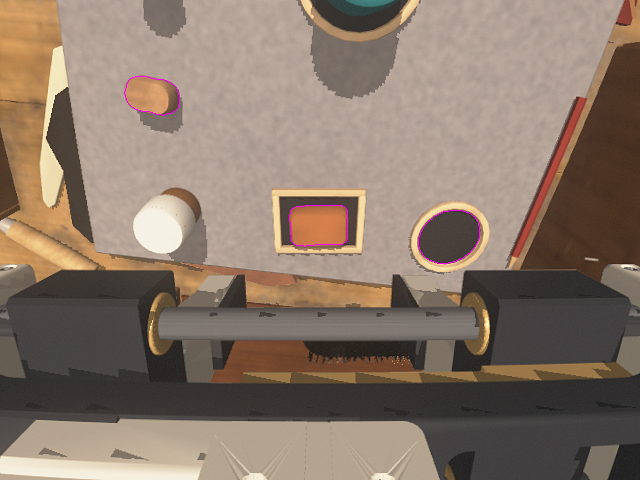

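```bash
python3 - <<'E'
from cell import *
from fit import *
np.set_printoptions(precision=4,suppress=True)
c=capture('wrist');im=c['img'].astype(int)
w=((im.min(2)>185)).astype(np.uint8)
w=cv2.morphologyEx(w,cv2.MORPH_OPEN,np.ones((5,5)))
n,lab,st,ce=cv2.connectedComponentsWithStats(w)
print([(st[i,4],ce[i]) for i in range(1,n) if st[i,4]>300])
l=lab[225,162];print(im[225,162],l);m=(lab==l)
m=cv2.morphologyEx(m.astype(np.uint8),cv2.MORPH_CLOSE,np.ones((9,9)))>0
print(m.sum(),fit([(c,m)],lambda p:[np.vstack([circ(*p,.021,.0445),circ(*p,.021,.069)])],[.606,-.313],[.008,.008]))
ov=c['img'].copy();k,_=cv2.findContours(m.astype(np.uint8),0,1);cv2.drawContours(ov,k,-1,(255,0,255),1)
cv2.imwrite('pics/w15.png',cv2.resize(ov[130:280,60:260],None,fx=3,fy=3)[:,:,::-1])
E
```

```text
[(np.int32(668), array([53.6796, 78.4326])), (np.int32(2048), array([156.4814, 229.2837])), (np.int32(2982), array([ 89.6818, 469.9453]))]
[245 241 227] 2
2053 (array([ 0.6049, -0.3114]), np.float64(0.3297736644744873))
```

View pics/w15.png

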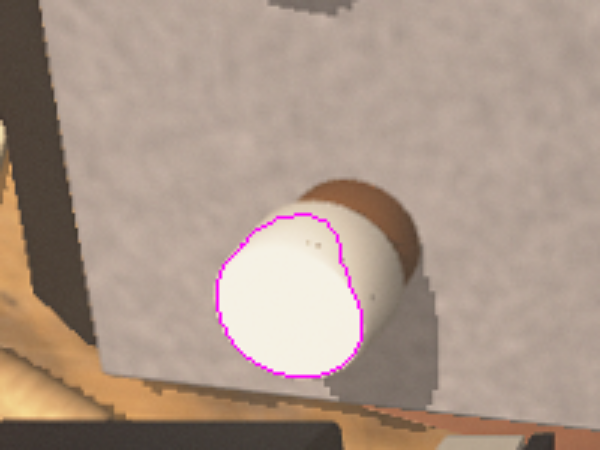

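```bash
python3 - <<'E'
from cell import *
from fit import *
np.set_printoptions(precision=4,suppress=True)
c=capture('wrist');im=c['img'].astype(int)
for th in (205,215,222):
    w=((im.min(2)>th)).astype(np.uint8);w[:, :60]=0
    n,lab,st,ce=cv2.connectedComponentsWithStats(w);l=lab[231,156]
    m=lab==l
    print(th,m.sum(),ce[l],fit([(c,m)],lambda p:[circ(*p,.021,.069)],[.606,-.313],[.008,.008]))
print(at(c,(231.7,156.7),.069))
for r in spot_point(c,'pot_mid')[:2]:print(r['p'],at(c,r['pixel'],.0445))
E
python3 plan.py .606 -.3125 .17 150 25 240
```

```text
205 1814 [155.8925 231.5639] (array([ 0.6035, -0.3131]), np.float64(0.19868630170822144))
215 1720 [155.8273 232.5878] (array([ 0.6061, -0.3134]), np.float64(0.23056739568710327))
222 1642 [155.8849 233.2613] (array([ 0.6077, -0.3139]), np.float64(0.2582949995994568))
[ 0.6036 -0.3134  0.069 ]
0.74 [ 0.6075 -0.314   0.0445]
clock 23.1 tcp [ 0.5745 -0.1975  0.1623] grasp [ 0.5706 -0.1981  0.1809] F [-0.0953  0.4782  0.6579] w 69.7
q [-0.0332  0.196  -0.3708 -0.0487 -0.7981 -1.3752] target tcp [ 0.61   -0.3055  0.1528]
SHIFT [-0.0928 -0.5588  0.068 ] TURN [-0.1935 -0.1403 -0.5798] calls 0.5587544033606373 0.5798313625715422
```

```bash
python3 -m creep '[[-0.01,-0.06,0,-0.024,-0.0175,-0.072],[-0.02,-0.14,0,-0.048,-0.035,-0.145],[-0.04,-0.22,0,-0.072,-0.053,-0.217],[-0.05,-0.3,0.02,-0.097,-0.07,-0.29],[-0.06,-0.38,0.03,-0.12,-0.088,-0.362],[-0.08,-0.46,0.05,-0.145,-0.105,-0.435],[-0.09,-0.54,0.06,-0.17,-0.123,-0.507],[-0.093,-0.56,0.068,-0.1935,-0.14,-0.58]]' 0.59; python3 plan.py .6055 -.3133 .115 150 25 240
```

```text
clock: 23.77
ee_pos: [0.6105, -0.3084, 0.1527]
orientation: [[-0.488, -0.845, 0.22], [-0.768, 0.535, 0.352], [-0.415, 0.003, -0.91]]
contact_force: [0.3, 0.3, 0.1]
gripper_width: 0.793
clock 23.77 tcp [ 0.6105 -0.3084  0.1527] grasp [ 0.6063 -0.3151  0.17  ] F [0.3087 0.2564 0.1491] w 69.8
q [-0.444   0.4513  0.0895 -0.4586 -1.1959  0.0459] target tcp [ 0.6095 -0.3063  0.0978]
SHIFT [0.1083 0.0085 0.2523] TURN [-0.0096 -0.0058 -0.026 ] calls 0.25226206307929966 0.02603230466228514
```

```bash
python3 -m creep '[[0.02,0,0.05,-0.005,-0.003,-0.013],[0.04,0.003,0.1,-0.0096,-0.0058,-0.026],[0.07,0.006,0.17,-0.0096,-0.0058,-0.026],[0.108,0.0085,0.25,-0.0096,-0.0058,-0.026],[0.108,0.0085,0.25,-0.0096,-0.0058,-0.026],[0.108,0.0085,0.25,-0.0096,-0.0058,-0.026],[0.108,0.0085,0.25,-0.0096,-0.0058,-0.026],[0.108,0.0085,0.25,-0.0096,-0.0058,-0.026]]' 0.59; python3 plan.py .6055 -.3133 .057 150 25 240
python3 - <<'E'
from cell import *
import cv2
c=capture('wrist');cv2.imwrite('pics/w16.png',c['img'][:,:,::-1])
c=capture('scene');cv2.imwrite('pics/s16.png',cv2.resize(c['img'][150:400,200:500],None,fx=2.2,fy=2.2)[:,:,::-1])
E
```

```text
clock: 24.43
ee_pos: [0.6099, -0.3041, 0.1006]
orientation: [[-0.456, -0.864, 0.213], [-0.784, 0.504, 0.363], [-0.421, -0.001, -0.907]]
contact_force: [-0.1, -0.3, 0.8]
gripper_width: 0.795
clock 24.43 tcp [ 0.6099 -0.3041  0.1006] grasp [ 0.6059 -0.311   0.1178] F [-0.053  -0.3118  0.7986] w 70.0
q [-0.4461  0.5027  0.0509 -0.4828 -1.1287  0.1306] target tcp [ 0.6095 -0.3063  0.0398]
SHIFT [ 0.1376 -0.0035  0.2712] TURN [-0.0019 -0.0011 -0.0022] calls 0.2711810681408673 0.002186652266729238
```

View pics/w16.png

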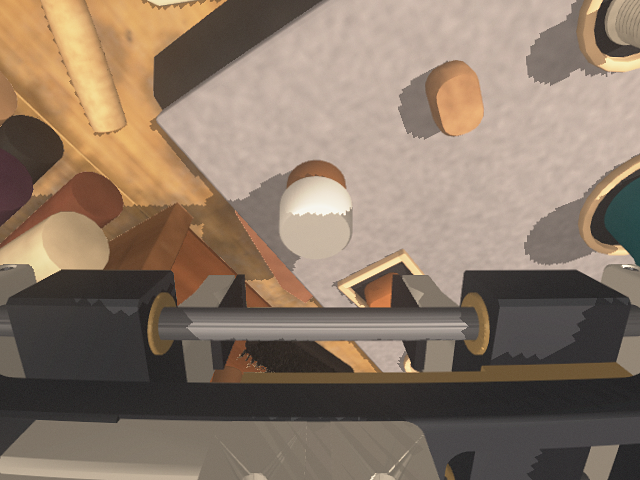

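View pics/s16.png

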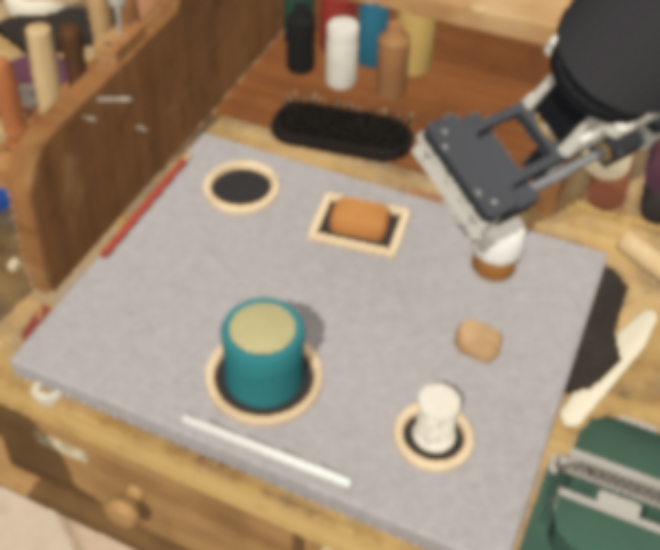

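The pot is centred between the jaws (col 316 against 320). I'll descend and grip.

```bash
python3 -m creep '[[0.03,-0.001,0.06,0,0,0],[0.06,-0.002,0.12,0,0,0],[0.09,-0.003,0.175,0,0,0],[0.112,-0.0035,0.22,0,0,0],[0.13,-0.0035,0.255,0,0,0],[0.1376,-0.0035,0.271,0,0,0],[0.1376,-0.0035,0.271,0,0,0],[0.1376,-0.0035,0.271,0,0,0]]' 0.59;python3 -m creep '[[0,0,0,0,0,0],[0,0,0,0,0,0],[0,0,0,0,0,0],[0,0,0,0,0,0],[0,0,0,0,0,0],[0,0,0,0,0,0],[0,0,0,0,0,0],[0,0,0,0,0,0]]' -1; python3 plan.py .6055 -.3133 .15 150 25 240
```

```text
clock: 25.2
ee_pos: [0.6088, -0.3063, 0.0384]
orientation: [[-0.457, -0.864, 0.211], [-0.783, 0.504, 0.364], [-0.421, 0.001, -0.907]]
contact_force: [-0.5, 0.1, 0.4]
gripper_width: 0.796
clock: 25.87
ee_pos: [0.6089, -0.3062, 0.039]
orientation: [[-0.457, -0.864, 0.212], [-0.783, 0.504, 0.364], [-0.421, 0.0, -0.907]]
contact_force: [-0.2, 0.6, 3.8]
gripper_width: 0.473
clock 25.87 tcp [ 0.6089 -0.3062  0.039 ] grasp [ 0.6049 -0.3131  0.0562] F [-0.2333  0.6423  3.7969] w 41.6
q [-0.4531  0.5701  0.0156 -0.5082 -1.0424  0.1913] target tcp [ 0.6095 -0.3063  0.1328]
SHIFT [-0.1983 -0.0028 -0.425 ] TURN [-0.0011 -0.0009 -0.0027] calls 0.42501055440982105 0.002687328576482386
```

```bash
python3 plan.py .572 -.305 .125 150 25 240;  python3 plan.py .572 -.305 .075 150 25 240
```

```text
clock 25.87 tcp [ 0.6089 -0.3062  0.039 ] grasp [ 0.6049 -0.3131  0.0562] F [-0.2333  0.6423  3.7969] w 41.6
q [-0.4531  0.5701  0.0156 -0.5082 -1.0424  0.1913] target tcp [ 0.576  -0.298   0.1078]
SHIFT [-0.1016  0.1628 -0.3321] TURN [-0.0011 -0.0009 -0.0027] calls 0.3320805912593823 0.002687328576482386
clock 25.87 tcp [ 0.6089 -0.3062  0.039 ] grasp [ 0.6049 -0.3131  0.0562] F [-0.2333  0.6423  3.7969] w 41.6
q [-0.4531  0.5701  0.0156 -0.5082 -1.0424  0.1913] target tcp [ 0.576  -0.298   0.0578]
SHIFT [ 0.0038  0.1628 -0.1054] TURN [-0.0011 -0.0009 -0.0027] calls 0.16275151796347448 0.002687328576482386
```

```bash
python3 -m creep '[[-0.011,0,-0.023,0,0,0],[-0.021,0,-0.045,0,0,0],[-0.036,0.04,-0.1,0,0,0],[-0.055,0.08,-0.175,0,0,0],[-0.08,0.125,-0.255,0,0,0],[-0.1,0.163,-0.332,0,0,0],[-0.1,0.163,-0.332,0,0,0],[-0.1,0.163,-0.332,0,0,0]]' -1; python3 plan.py .572 -.085 .12 150 25 240;python3 - <<'E'
from cell import *
import cv2
c=capture('wrist');cv2.imwrite('pics/w17.png',c['img'][:,:,::-1])
E
```

```text
clock: 26.53
ee_pos: [0.5758, -0.2986, 0.1094]
orientation: [[-0.456, -0.864, 0.214], [-0.784, 0.504, 0.363], [-0.421, -0.003, -0.907]]
contact_force: [-0.2, -0.8, -1.3]
gripper_width: 0.469
clock 26.53 tcp [ 0.5758 -0.2986  0.1094] grasp [ 0.5717 -0.3054  0.1267] F [-0.2095 -0.8153 -1.2507] w 41.3
q [-0.4617  0.4519 -0.0128 -0.4852 -1.1224  0.1514] target tcp [ 0.576  -0.078   0.1028]
SHIFT [-0.8506  0.5549  0.4304] TURN [-0.0028 -0.0009 -0.0021] calls 0.8505618484652967 0.002836855347980126
```

View pics/w17.png

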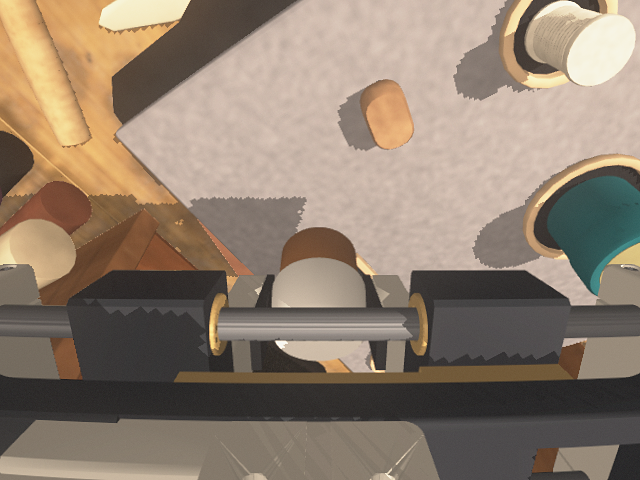

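The pot is held straight at the lid (row 300, col 320). I'll carry it across in front of the shelf.

```bash
python3 -m creep '[[-0.1,0.065,0.05,0,0,0],[-0.22,0.144,0.11,0,0,0],[-0.34,0.222,0.17,0,0,0],[-0.46,0.3,0.232,0,0,0],[-0.58,0.378,0.293,0,0,0],[-0.68,0.444,0.344,0,0,0],[-0.76,0.496,0.385,0,0,0],[-0.8,0.522,0.405,0,0,0]]' -1; python3 plan.py .58 -.08 .095 150 25 240;TH=100 python3 wfit.py pics/w18.png tray_pot_well
```

```text
clock: 27.25
ee_pos: [0.5751, -0.0882, 0.1005]
orientation: [[-0.457, -0.865, 0.21], [-0.784, 0.503, 0.365], [-0.421, 0.003, -0.907]]
contact_force: [-0.4, -0.8, 0.8]
gripper_width: 0.469
clock 27.25 tcp [ 0.5751 -0.0882  0.1005] grasp [ 0.5711 -0.0951  0.1177] F [-0.4154 -0.7785  0.7642] w 41.3
q [-0.118   0.3028 -0.2649 -0.5207 -0.8931 -0.1004] target tcp [ 0.584  -0.073   0.0778]
SHIFT [-0.0318 -0.0009  0.1399] TURN [ 0.0007 -0.0009 -0.0025] calls 0.13990786080970286 0.0024939513925156497
tray_pot_well 2749 [ 0.6032 -0.0772] 0.3123851418495178
```

View pics/w18.png

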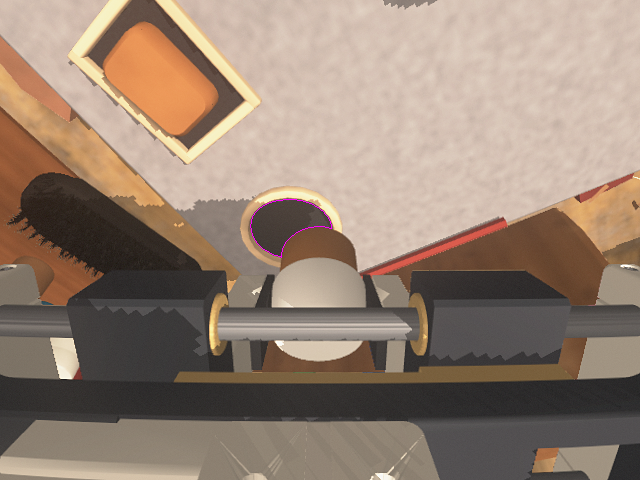

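Pot and well are in view (well at row 227, col 290). I'll approach in two steps.

```bash
python3 -m creep '[[-0.01,0,0.04,0,0,0],[-0.02,0,0.08,0,0,0],[-0.03,0,0.12,0,0,0],[-0.032,-0.001,0.14,0,0,0],[-0.032,-0.001,0.14,0,0,0],[-0.032,-0.001,0.14,0,0,0],[-0.032,-0.001,0.14,0,0,0],[-0.032,-0.001,0.14,0,0,0]]' -1; python3 plan.py .6035 -.0768 .072 150 25 240
```

```text
clock: 27.97
ee_pos: [0.585, -0.0761, 0.0788]
orientation: [[-0.457, -0.864, 0.212], [-0.783, 0.504, 0.364], [-0.421, 0.0, -0.907]]
contact_force: [0.1, 0.5, -1.1]
gripper_width: 0.472
clock 27.97 tcp [ 0.585  -0.0761  0.0788] grasp [ 0.581 -0.083  0.096] F [ 0.0699  0.4679 -1.0838] w 41.5
q [-0.095   0.3357 -0.2722 -0.5363 -0.8459 -0.0965] target tcp [ 0.6075 -0.0698  0.0548]
SHIFT [-0.0255 -0.0815  0.144 ] TURN [-0.0012 -0.0009 -0.003 ] calls 0.14399728204375636 0.0030454381751192383
```

```bash
python3 -m creep '[[-0.004,-0.015,0.025,0,0,0],[-0.009,-0.03,0.052,0,0,0],[-0.014,-0.045,0.08,0,0,0],[-0.019,-0.06,0.11,0,0,0],[-0.023,-0.075,0.13,0,0,0],[-0.0255,-0.0815,0.144,0,0,0],[-0.0255,-0.0815,0.144,0,0,0],[-0.0255,-0.0815,0.144,0,0,0]]' -1; python3 plan.py .6035 -.0768 .0585 150 25 240; python3 - <<'E'
from cell import *
import cv2
c=capture('wrist');cv2.imwrite('pics/w19.png',c['img'][:,:,::-1])
c=capture('scene');cv2.imwrite('pics/s19.png',cv2.resize(c['img'][150:400,200:500],None,fx=2.2,fy=2.2)[:,:,::-1])
E
```

```text
clock: 28.63
ee_pos: [0.6073, -0.0693, 0.0542]
orientation: [[-0.457, -0.864, 0.211], [-0.783, 0.504, 0.364], [-0.421, 0.001, -0.907]]
contact_force: [-1.0, 0.3, -0.3]
gripper_width: 0.47
clock 28.63 tcp [ 0.6073 -0.0693  0.0542] grasp [ 0.6033 -0.0762  0.0714] F [-0.9566  0.3425 -0.3397] w 41.3
q [-0.0814  0.3935 -0.2465 -0.5505 -0.8139 -0.0869] target tcp [ 0.6075 -0.0698  0.0413]
SHIFT [ 0.0289 -0.0024  0.0578] TURN [-0.0004 -0.0011 -0.0029] calls 0.05783379055024695 0.0029324547923057884
```

View pics/w19.png

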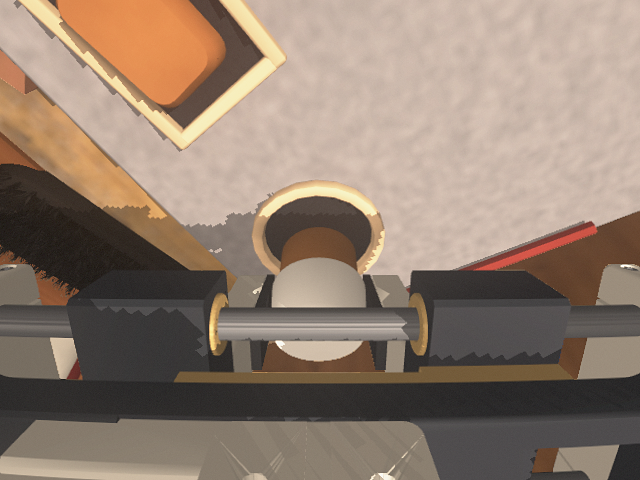

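View pics/s19.png

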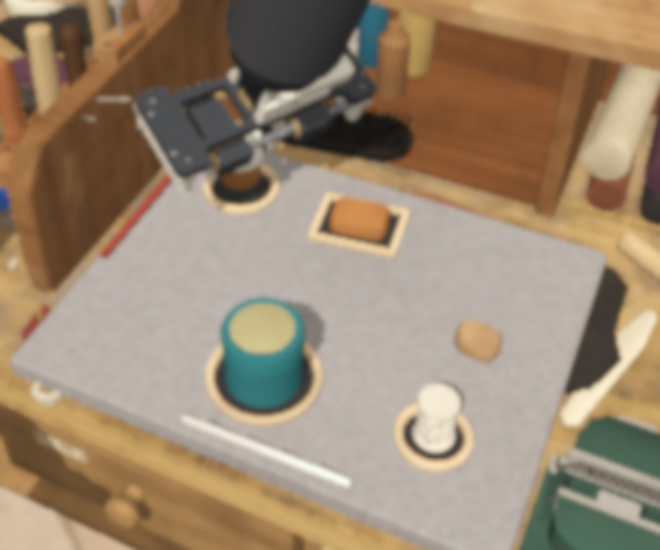

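The pot is over its well in both views. I'll lower, release and back out along the tool axis.

```bash
python3 -m creep '[[0.006,0,0.012,0,0,0],[0.012,-0.001,0.024,0,0,0],[0.017,-0.002,0.034,0,0,0],[0.022,-0.002,0.044,0,0,0],[0.026,-0.002,0.053,0,0,0],[0.029,-0.002,0.059,0,0,0],[0.029,-0.002,0.059,0,0,0],[0.029,-0.002,0.059,0,0,0]]' -1;python3 -m creep '[[0,0,0,0,0,0],[0,0,0,0,0,0],[0,0,0,0,0,0],[0,0,0,0,0,0],[0,0,0,0,0,0],[0,0,0,0,0,0],[0,0,0,0,0,0],[0,0,0,0,0,0]]' 0.32; python3 plan.py .6035 -.0768 .0585 150 25 240
```

```text
clock: 29.4
ee_pos: [0.6076, -0.0699, 0.0413]
orientation: [[-0.457, -0.864, 0.212], [-0.783, 0.504, 0.364], [-0.421, 0.001, -0.907]]
contact_force: [-0.3, 0.2, -0.5]
gripper_width: 0.47
clock: 30.07
ee_pos: [0.6076, -0.0699, 0.0414]
orientation: [[-0.457, -0.864, 0.212], [-0.783, 0.504, 0.364], [-0.421, 0.001, -0.907]]
contact_force: [0.0, 0.1, -1.1]
gripper_width: 0.661
clock 30.07 tcp [ 0.6076 -0.0699  0.0414] grasp [ 0.6035 -0.0768  0.0587] F [ 0.0393  0.0758 -1.0667] w 58.1
q [-0.0846  0.4115 -0.2513 -0.5625 -0.7952 -0.0669] target tcp [ 0.6075 -0.0698  0.0413]
SHIFT [0.0004 0.0002 0.0007] TURN [-0.0009 -0.0009 -0.0029] calls 0.0006845384524178072 0.002898068374352955
```

```bash
python3 -m creep '[[0,0,-0.04,0,0,0],[0,0,-0.1,0,0,0],[0,0,-0.2,0,0,0],[0,0,-0.32,0,0,0],[0,0,-0.45,0,0,0],[0,0,-0.6,0,0,0],[0,0,-0.75,0,0,0],[0,0,-0.8,0,0,0]]' 0.32;python3 plan.py .5 -.35 .25 150
python3 - <<'E'
from cell import *
import cv2
c=capture('wrist');cv2.imwrite('pics/w20.png',c['img'][:,:,::-1])
E
```

```text
clock: 30.73
ee_pos: [0.5744, -0.1306, 0.1924]
orientation: [[-0.455, -0.863, 0.218], [-0.784, 0.504, 0.361], [-0.422, -0.007, -0.907]]
contact_force: [0.3, 0.9, 1.0]
gripper_width: 0.661
clock 30.73 tcp [ 0.5744 -0.1306  0.1924] grasp [ 0.5703 -0.1375  0.2097] F [0.2649 0.8951 0.9633] w 58.1
q [-0.1861  0.2236 -0.1527 -0.4643 -1.0814 -0.143 ] target tcp [ 0.5   -0.35   0.231]
SHIFT [ 0.9482 -0.2332 -0.6521] TURN [-0.005   0.2902 -0.0023] calls 0.9482218294417921 0.29023292778665216
```

View pics/w20.png

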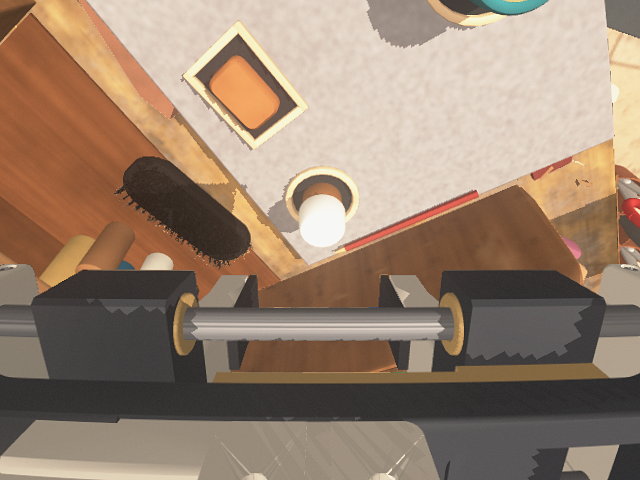

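The pot stands in its well (row 205, col 322). I'll clear the arm away for a final check from above.

```bash
python3 -m creep '[[0.12,-0.03,-0.1,0,0.03,0],[0.25,-0.06,-0.2,0,0.06,0],[0.4,-0.1,-0.32,0,0.1,0],[0.55,-0.14,-0.42,0,0.14,0],[0.7,-0.18,-0.52,0,0.19,0],[0.82,-0.21,-0.6,0,0.24,0],[0.95,-0.23,-0.65,0,0.29,0],[0.95,-0.23,-0.65,0,0.29,0]]' 0.32;python3 plan.py .25 -.6 .26 110
```

```text
clock: 31.45
ee_pos: [0.4976, -0.3496, 0.2243]
orientation: [[-0.504, -0.863, -0.004], [-0.863, 0.504, -0.004], [0.005, 0.001, -1.0]]
contact_force: [-0.8, 0.7, -1.9]
gripper_width: 0.658
clock 31.45 tcp [ 0.4976 -0.3496  0.2243] grasp [ 0.4977 -0.3495  0.2433] F [-0.8453  0.6754 -1.8668] w 57.9
q [-0.2884  0.2517 -0.1471  0.0052 -1.1745 -0.2424] target tcp [ 0.25  -0.6    0.241]
SHIFT [ 1.7061  0.4375 -0.0738] TURN [-0.0004 -0.0037  0.462 ] calls 1.7061101574747062 0.46195571328244744
```

```bash
python3 -m creep '[[0.12,0.03,-0.01,0,0,0],[0.25,0.06,-0.03,0,0,0],[0.38,0.1,-0.05,0,0,0],[0.5,0.13,-0.07,0,0,0],[0.63,0.16,-0.07,0,0,0],[0.75,0.19,-0.07,0,0,0],[0.85,0.22,-0.07,0,0,0],[0.85,0.22,-0.07,0,0,0]]' 0.32;python3 -m creep '[[0.12,0.03,0,0,0,0],[0.25,0.06,0,0,0,0],[0.38,0.1,0,0,0,0],[0.5,0.13,0,0,0,0],[0.63,0.16,0,0,0,0],[0.75,0.19,0,0,0,0],[0.85,0.22,0,0,0,0],[0.85,0.22,0,0,0,0]]' 0.32
cat > final.py <<'E'
from cell import *
from fit import *
np.set_printoptions(precision=4,suppress=True)
b=.002
M2=dict(tin_mid=lambda p:[np.vstack([circ(*p,.029,.02+b),circ(*p,.029,.07+b),circ(*p,.0305,.07+b),circ(*p,.0305,.078+b)])],
 pot_mid=lambda p:[np.vstack([circ(*p,.0185,.02+b),circ(*p,.021,.0445+b),circ(*p,.021,.069+b)])],
 spool_mid=lambda p:[np.vstack([circ(*p,.0145,.02+b),circ(*p,.0145,.061+b)])],
 wax_mid=lambda p:[np.vstack([rect(p[0],p[1],.031,.049,p[2],.022),rect(p[0],p[1],.031,.049,p[2],.04)])],cork_mid=M['cork_mid'])
W=dict(tin_mid=[.419,-.1907],pot_mid=[.6035,-.0768],spool_mid=[.4232,-.3235],wax_mid=[.603,-.194,.13],cork_mid=[.5158,-.3275,.05])
cs={n:capture(n) for n in('top','scene')}
for n in M2:
  V={}
  for k,c in cs.items():
    e=proj(c,[*W[n][:2],Z[n]])
    for r in masks_of(c,n):
      if np.hypot(*(np.array(r['pixel'])-e))<15:V[k]=(c,r['mask']);break
    if k in V:
      x,f=fit([V[k]],M2[n],W[n],[.008,.008,.2][:len(W[n])]);print(n,k,x,'off mm',(x[:2]-W[n][:2])*1e3,round(f,3))
    else:print(n,k,'none')
cv2.imwrite('pics/tf.png',cv2.resize(cs['top']['img'][170:370,260:520],None,fx=3,fy=3)[:,:,::-1])
cv2.imwrite('pics/sf.png',cv2.resize(cs['scene']['img'][200:400,200:500],None,fx=2.6,fy=2.6)[:,:,::-1])
print(get_state()['clock'])
E
python3 final.py
```

```text
clock: 32.12
ee_pos: [0.3731, -0.4733, 0.2386]
orientation: [[-0.506, -0.862, 0.0], [-0.862, 0.506, 0.001], [-0.001, 0.001, -1.0]]
contact_force: [0.2, 0.1, -0.3]
gripper_width: 0.659
clock: 32.78
ee_pos: [0.2497, -0.5981, 0.2382]
orientation: [[-0.506, -0.862, -0.0], [-0.862, 0.506, 0.001], [-0.001, 0.001, -1.0]]
contact_force: [-0.2, -0.4, 0.2]
gripper_width: 0.66
tin_mid top [ 0.4187 -0.1891] off mm [-0.2503  1.5704] 0.061
tin_mid scene [ 0.4194 -0.1906] off mm [0.3789 0.1275] 0.039
pot_mid top [ 0.6029 -0.0771] off mm [-0.6445 -0.3091] 0.085
pot_mid scene [ 0.6045 -0.0761] off mm [0.9773 0.7252] 0.092
spool_mid top [ 0.4238 -0.3226] off mm [0.635  0.8554] 0.092
spool_mid scene [ 0.4245 -0.3229] off mm [1.2943 0.5924] 0.062
wax_mid top [ 0.6036 -0.1913  0.1572] off mm [0.5506 2.6903] 0.107
wax_mid scene [ 0.6045 -0.1931  0.2154] off mm [1.4594 0.8651] 0.093
cork_mid top [ 0.5164 -0.3254 -0.0661] off mm [0.5665 2.1455] 0.182
cork_mid scene [ 0.5171 -0.3275  0.1037] off mm [1.2735 0.0403] 0.175
33.3833
```

View pics/tf.png

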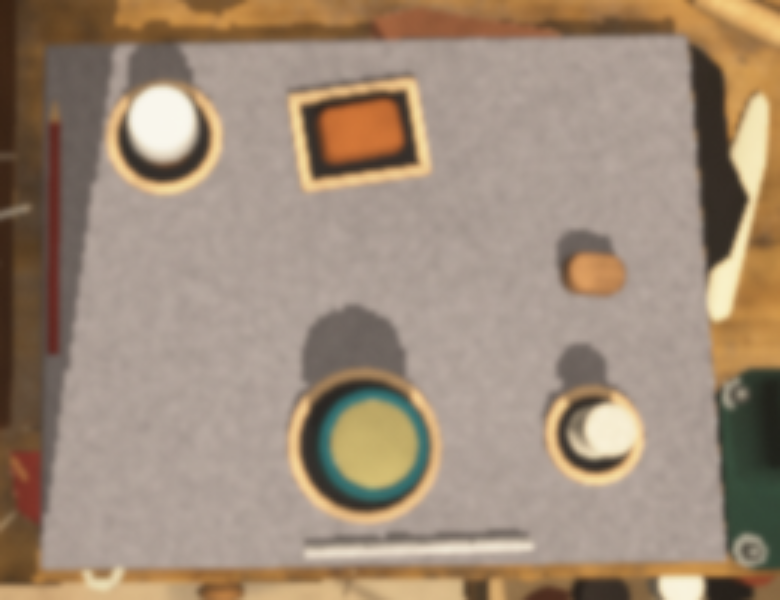

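View pics/sf.png

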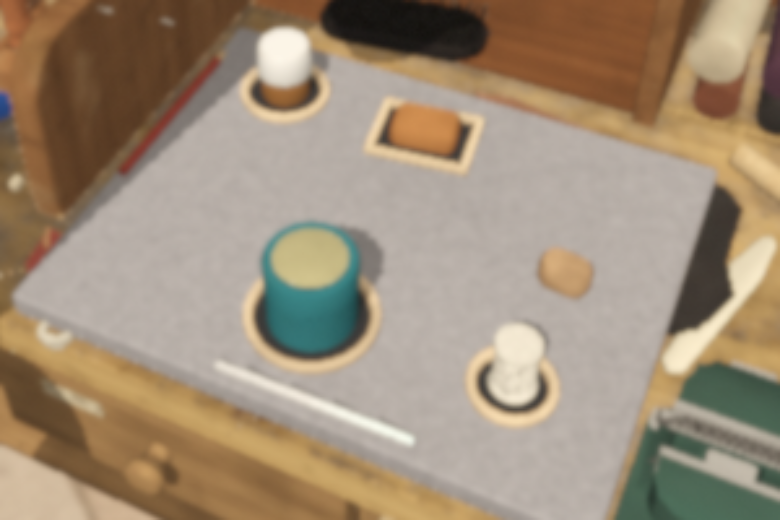

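All four stand in their own wells within about 3 mm of centre, the cork hasn't moved, and the gripper is clear. I'm handing the job in.

```bash
python3 -c "
from cell import *
print(sign_off(), get_state()['clock'])"
```

```text
the job is handed in; nothing more can be done
the job is handed in; nothing more can be done
```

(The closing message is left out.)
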